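Load a label roll into the bench roll stand

ROBOT

A 7-joint arm with a two-finger parallel gripper is mounted at the origin on the work surface. World frame = base frame: x ahead of the robot, y to its left, z up, the work surface at z = 0. Lengths are in m, angles in rad, forces in N, time in s.
With the tool pointing down it reaches from about 0.35 to 0.775 m from the base axis. Payload 3.1 kg.
Tool frame: the origin (TCP) lies on the centre line of the jaws, within the pads' length; the fingertips stand 25 mm ahead of it and the grasp point (between the pads) lies 6 mm ahead of it; z points along the fingers, y is the line along which they close (so a half turn about z gives the same grasp; the last joint's range is limited). The gripper opens to 85 mm and grips with 20 to 120 N. Pads are 22 mm wide; open, the fingers measure 114 mm over their backs; the gripper's body (76 mm by 85 mm) begins 54 mm behind the grasp point. The pads swing forward as they close: fully open they stand 13 mm farther back than shut.
Start: joints at [1.138, 0.311, 0.014, 1.512, -0.004, 1.319, -0.027], TCP at [0.21, -0.509, 0.219] pointing down, gripper open.
Joint ranges: [-2.7, 2.7], [-0.3, 1.91], [-1.27, 1.3], [0.12, 2.57], [-1.44, 4.58], [0.2, 2.03], [-3.05, 3.05]. Speed limits (rad/s): [2.79, 2.79, 3.14, 3.14, 3.14, 3.14, 3.14].

INTERFACE

Orientations are given as a unit quaternion [w, x, y, z].
In Python, from workcell import manip gives the robot as it stands. The module is installed in compiled form; this text tells all that it offers.
- The arm moves only by the tool servo_tool, never from a script. Its argument "deltas" is one flat list of numbers, 7 for each row, row after row: the shift along the tool's x, y, z as a fraction of full scale, then the turn, a rotation vector about the tool's x, y, z as a fraction of full scale, then the finger opening in mm, from 0 to 85.4. In form: [x, y, z, ax, ay, az, grip, x, y, z, ax, ay, az, grip, ...]. A call has exactly 10 rows; each row shifts and turns the commanded pose from where the row before left it, along the tool's axes as they then stand; what a row does not reach is not made up. Full scale, the value 1, is 0.025 m for a shift and 5 degrees for a turn. A row lasts 1/8 s, in which the tool goes at most 62.5 mm and 10.7 degrees, less where a joint would pass 70% of its speed; a pose out of reach is approached as far as the arm can. A call with a number of a shift or a turn outside -1 to 1 is refused whole. A call with a gripper value outside its range is refused whole. The fingers move at their own pace and stop on an object; the grip force is fixed at half the most. Time passes only in rows, so rows that do not move let the fingers close, or fill a call up. It gives the time, the measured TCP pose, the force, the opening and the grip force at its end, in the units of the state.
- manip.get_state(): the state, without advancing time (a new reading comes with each control period).
- manip.grab_frame(name): name is "scene" or "top" or "wrist"; returns the picture (420x560x3 uint8, red, green, blue); there is no depth.
- manip.camera_model(name): a dict with "camera_matrix" (3x3 intrinsics, pixels), "pose" (4x4, takes a point from camera to world coordinates). Camera axes: x right, y down, z forward; pixel columns grow to the right and rows downward; lengths in m; the calibration is good to about 2 mm. The wrist camera is an equidistant fisheye: a pixel r from the principal point sees the ray r / f radians off the axis. A picture is of the moment at which its call begins: read the wrist's pose just before it. camera_model takes no time and is no camera call; for the wrist camera it gives the pose at the moment of the call.
- manip.job_done(): hands the job in; it is judged then, once.
The state is a dict: "t": time; "joints": joint angles; "joint_vel": joint speeds; "joint_efforts": joint torques, N m; "ee_pos": TCP position; "tool_rot": TCP orientation; "contact_force": force on the tool from outside, world axes, zero at the start; "wrist_torque": the same for the moment, N m; "width": finger opening in m; "finger_force": force on a finger pad.
Only numpy, scipy, OpenCV 4.12 (cv2) and the standard library are available. Lean on these libraries where they do the work, as an engineer would, in place of code of your own. Each camera call takes 0.05 s, during which the arm holds its last target. There are 200 camera calls.

TASK

Load the narrow label roll into the roll stand: swing the keeper aside if it bars the slot, take the spindle out of the stand by its grip, thread it through the core of the narrow roll where that lies in the rack, and carry the roll over hanging on the spindle, without touching the roll with the gripper. Lower the spindle fully into both slots with the roll between the cheeks before letting go, then push the flat keeper round its pivot until it is fully shut over the slot. Leave the two wide rolls, the tape gun and the glue bottle where they are.

Things in the scene. Friction and masses are not known exactly. Their poses are not given: they have to be found in the camera images.
- stand: Grey roll stand fixed to the bench. Origin on the bench under its centre; x along the spindle axis towards the keeper's cheek, z up. Base 150 x 120 x 6. Two cheeks, 12 thick in x, 90 wide in y, top at z = 91, at x = -45 to -33 and 33 to 45 (66 clear between). Each has an open-topped slot at y = 0, 20 wide, floor at z = 70, flared to 32 over the top 8. The seated spindle's axis is at z = 78.
- spindle: Loose spindle, 70 g, at the start lying in the stand's two slots with its x along the stand's x. Aluminium tube 16 in diameter from x = -53 to a tapered nose at x = 65 (last 10 taper to 10 diameter), and a black flat-sided grip 50 long (x = -103 to -53), 20 wide in y, 24 high in z. Origin on its axis, midway between the cheeks when it is seated; x points from grip to nose, z up at the start.
- roll: The narrow label roll (white paper, brown core): 80 outside diameter, 50 wide, bore 26, about 0.17 kg (varies by a fifth). It lies on its rim in one of the rack's three nests with its bore level. Origin at its centre on the bore axis; x along the bore. Its axis is then 59 above the bench. It hangs 5 below a spindle through it.
- wide_a: A wide label roll that does not fit the stand, 80 outside diameter, 90 wide, bore 26, 0.32 kg, in another nest. Origin at its centre, x along its bore. Leave alone.
- wide_b: A second wide label roll, like wide_a, in the remaining nest. Leave alone.
- rack: Wooden roll rack fixed to the bench, 90 (x) x 280 (y), three V nests side by side at y = -90, 0 and 90; ridges 37 high. Origin on the bench under its centre; x runs along the bores of the rolls, and points away from the stand. The rolls' -x faces are open to the bench; a roll may lie up to 10 off the nest's middle along x.
- keeper (a joint): Flat steel keeper on top of the stand's +x cheek, swinging level about an upright screw. 0: shut (a stop), across the slot towards the stand's -y; grows counterclockwise from above, outward; 1.57: along +x; stop at 2.4. Starts anywhere from 0 to 2.3; beyond 1.35 it is clear of the spindle. Stays where left; 1 N at the tab moves it. Plate 12 wide, 4 thick, underside 92.5 above the bench, reaching 56 from the pivot.
- keeper_pivot (a point): Axis of the keeper's pivot screw at mid-height of the plate, at stand x = 39, y = 34, z = 94.5.
- keeper_tab (a point): Centre of the upright thumb tab on the keeper's free end: 14 long, 4 thick, from 97 to 114 above the bench, 49 from the pivot, near the plate's outer edge; push its outer side to shut the keeper, its inner side to open it.
- tape_gun: Hand tape dispenser lying on its side, blue frame, white handle, about 250 x 110 x 60 high. Origin on the bench under its tape roll. Leave alone.
- glue: White glue bottle standing on the bench, 62 in diameter, 150 high, 0.3 kg. Origin on the bench under its middle. Leave alone.
There are look-alikes about, which are no part of the job. What is shaped like the spindle but orange or yellow is not meant.

How it is judged:
By the outcome, as a careful person would: the job done as asked, in the order asked, and still so for the second after the job is handed in, with the robot touching nothing.
It also fails if it takes over 70 s, if anything falls off the work surface, if the arm or the gripper's body presses on something with over 40 N, if the wrist force passes 120 N, or if a joint passes its speed limit or range.

## Working session

There is one attempt and no reset: what is moved stays moved. The work goes in short steps, Python scripts to look and compute and a tool call to move; the robot and the scene stay as the last step left them, time stands still between calls to the robot, and variables do not carry over. Pictures are saved under pics/ and viewed, at most 10 in all, crops included, and the job is handed in when it is done.

Besides the shell and the picture viewer there is one more tool, called as a command line: name --argument value ..., lists and objects as JSON in quotes. servo_tool: Moves the arm, as the interface text tells. Its arguments: {"type":"object","properties":{"deltas":{"type":"array","items":{"type":"number"}}},"required":["deltas"]}

```bash
mkdir -p pics; python3 - <<'E'
from workcell import manip
import cv2, numpy as np
np.set_printoptions(precision=4,suppress=True)
for n in ("scene","top"):
    f=manip.grab_frame(n); cv2.imwrite(f"pics/{n}0.png",f[:,:,::-1])
    m=manip.camera_model(n); print(n,m["camera_matrix"],m["pose"])
s=manip.get_state(); print(s)
E
```

```text
scene [[418.8681   0.     281.7182]
 [  0.     418.8681 212.2916]
 [  0.       0.       1.    ]] [[-0.6899  0.534  -0.4887  0.9847]
 [ 0.7237  0.5251 -0.4478  0.3846]
 [ 0.0175 -0.6626 -0.7488  0.8071]
 [ 0.      0.      0.      1.    ]]
top [[425.2498   0.     283.1304]
 [  0.     425.2498 214.0948]
 [  0.       0.       1.    ]] [[-0.0279 -0.9912  0.1297  0.3757]
 [-0.9996  0.0269 -0.0093 -0.0231]
 [ 0.0058 -0.1299 -0.9915  1.2106]
 [ 0.      0.      0.      1.    ]]
{'t': 0.1, 'joints': array([ 1.1383,  0.3116,  0.014 ,  1.5129, -0.0044,  1.3192, -0.0272]), 'joint_vel': array([ 0.0015, -0.002 ,  0.0016, -0.0043, -0.0012,  0.0014, -0.    ]), 'joint_efforts': array([  0.0013, -38.0856,   0.1472, -23.1242,   0.0125,   0.0081,
         0.    ]), 'ee_pos': array([ 0.2093, -0.5079,  0.2184]), 'tool_rot': array([-0.001 ,  0.981 ,  0.1942, -0.0002]), 'contact_force': array([ 0.0564, -1.2779,  0.3255]), 'wrist_torque': array([ 0.0114, -0.0008, -0.0159]), 'finger_force': 0.0, 'width': 0.08514904589455928}
```

View pics/top0.png

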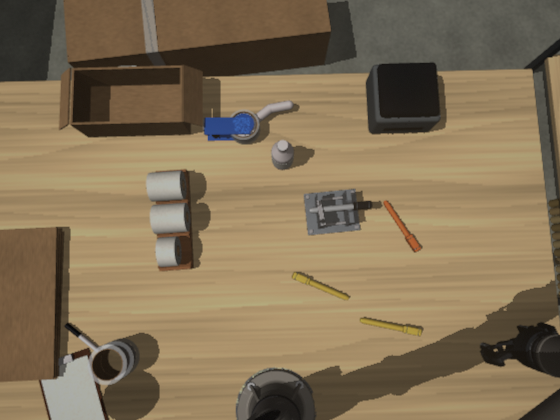

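View pics/scene0.png

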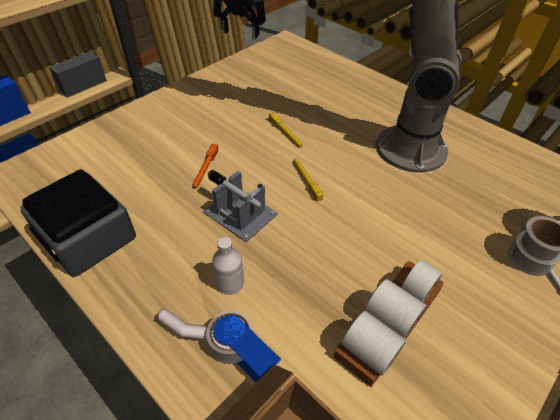

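The top view shows the stand at about (333,211) with its grip to the right at (365,206). The rack is at (172,220), with the narrow roll in the nest nearest the robot at (170,252). Next I'll zoom in on the stand and the rack.

```bash
python3 - <<'E'
import cv2, numpy as np
t=cv2.imread("pics/top0.png"); s=cv2.imread("pics/scene0.png")
a=cv2.resize(t[175:245,290:390],None,fx=5,fy=5,interpolation=cv2.INTER_CUBIC) #500x350
b=cv2.resize(t[160:280,140:200],None,fx=5,fy=5,interpolation=cv2.INTER_CUBIC) #300x600
c=cv2.resize(s[160:245,190:290],None,fx=5,fy=5,interpolation=cv2.INTER_CUBIC)
im=np.zeros((600,800,3),np.uint8); im[:350,:500]=a; im[:,500:]=b
im[350:,:500]=cv2.resize(c,(294,250)).copy() if 0 else 0
cv2.imwrite("pics/crop_top.png",im); 
cv2.imwrite("pics/crop_scene.png",np.clip(c*1.0,0,255).astype(np.uint8))
E
```

```text
(no output)
```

View pics/crop_top.png

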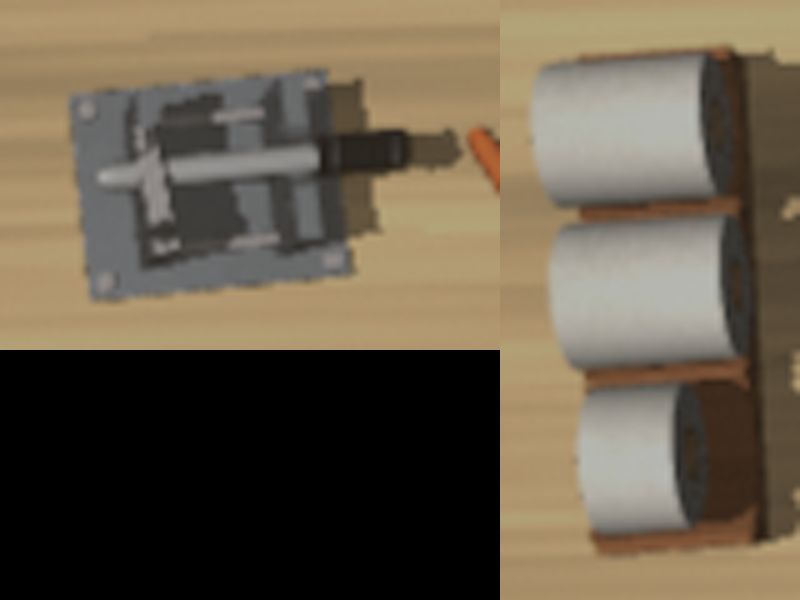

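View pics/crop_scene.png

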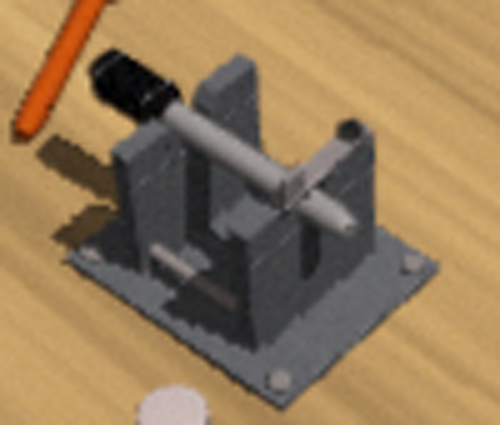

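The keeper is nearly shut across the slot: pivot at (163,243) in the crop, tip at about (148,135). The spindle lies in the stand with its grip towards -y. The narrow roll is in the nest nearest the robot, its bore at about (690,455) in the crop. Next I'll turn these pixels into positions.

```bash
cat > h.py <<'E'
import numpy as np
from workcell import manip
from scipy.spatial.transform import Rotation as R
np.set_printoptions(precision=4,suppress=True)
def ray(n,px,m=None):
    m=m or manip.camera_model(n);K=m["camera_matrix"];T=m["pose"]
    d=np.array([(px[0]-K[0,2])/K[0,0],(px[1]-K[1,2])/K[1,1],1.])
    if n=="wrist":
        r=np.hypot(d[0],d[1]); d=np.array([d[0]/r*np.sin(r),d[1]/r*np.sin(r),np.cos(r)])
    return T[:3,3],T[:3,:3]@d
def onz(n,px,z,m=None):
    o,d=ray(n,px,m); return o+d*(z-o[2])/d[2]
def proj(n,p,m=None):
    m=m or manip.camera_model(n);K=m["camera_matrix"];T=m["pose"]
    c=T[:3,:3].T@(np.asarray(p)-T[:3,3])
    if n=="wrist":
        r=np.hypot(c[0],c[1]);a=np.arctan2(r,c[2]);return np.array([K[0,0]*a*c[0]/r+K[0,2],K[1,1]*a*c[1]/r+K[1,2]])
    return (K@(c/c[2]))[:2]
E
python3 - <<'E'
from h import *
ct=lambda x,y:((x+.5)/5-.5+290,(y+.5)/5-.5+175)
cr=lambda x,y:((x-500+.5)/5-.5+140,(y+.5)/5-.5+160)
cs=lambda x,y:((x+.5)/5-.5+190,(y+.5)/5-.5+160)
P=[onz("top",ct(*p),.006) for p in [(70,95),(325,70),(355,273),(92,300)]]
print("base",np.array(P)[:,:2],"c",np.mean(P,0))
x=(P[0]+P[3]-P[1]-P[2]); print("len",np.linalg.norm(x)/2,"yaw",np.degrees(np.arctan2(x[1],x[0])))
y=P[3]+P[2]-P[0]-P[1]; print("len",np.linalg.norm(y)/2,"yaw",np.degrees(np.arctan2(y[1],y[0]))-90)
S=[onz("scene",cs(*p),.006) for p in [(283,408),(438,266),(66,260)]]; print("scene base corners",np.array(S)[:,:2], "mid",(S[1]+S[2])[:2]/2)
print("spindle nose/griptop", onz("top",ct(98,177),.078),onz("top",ct(318,159),.086),onz("top",ct(408,150),.088))
print("tip keeper",onz("top",ct(150,150),.1),"pivot",onz("top",ct(163,243),.0965))
print("bore",onz("top",cr(690,455),.059))
for p in [(530,60),(715,55),(580,205),(740,215),(549,230),(735,225),(590,380),(578,390),(690,385),(595,533),(680,530)]: print(p,onz("top",cr(*p),.059)[:2])
print("rack edges z.037",[onz("top",cr(*p),.037)[:2] for p in [(733,50),(757,540),(598,552),(580,55)]])
E
```

```text
base [[ 0.5912 -0.095 ]
 [ 0.6018 -0.2425]
 [ 0.484  -0.2537]
 [ 0.4727 -0.1034]] c [ 0.5374 -0.1736  0.006 ]
len 0.14929358680534446 yaw 94.21870883437086
len 0.11855296426206781 yaw -265.23170503796325
scene base corners [[ 0.5888 -0.0914]
 [ 0.4712 -0.1015]
 [ 0.6011 -0.2395]] mid [ 0.5361 -0.1705]
spindle nose/griptop [ 0.5331 -0.1042  0.078 ] [ 0.5385 -0.2217  0.086 ] [ 0.5418 -0.2698  0.088 ]
tip keeper [ 0.5437 -0.1306  0.1   ] pivot [ 0.4945 -0.1359  0.0965]
bore [0.4349 0.2533 0.059 ]
(530, 60) [0.655  0.3425]
(715, 55) [0.6552 0.2405]
(580, 205) [0.5731 0.314 ]
(740, 215) [0.5652 0.2266]
(549, 230) [0.5597 0.3308]
(735, 225) [0.5598 0.2293]
(590, 380) [0.4769 0.3076]
(578, 390) [0.4716 0.314 ]
(690, 385) [0.4727 0.2535]
(595, 533) [0.3945 0.304 ]
(680, 530) [0.3948 0.2585]
rack edges z.037 [array([0.6631, 0.2354]), array([0.3886, 0.2218]), array([0.3845, 0.3086]), array([0.6625, 0.3214])]
```

```bash
cat >> h.py <<'E'
def pose():
    s=manip.get_state(); q=s["tool_rot"]; r=R.from_quat([q[1],q[2],q[3],q[0]]); return s,s["ee_pos"],r
def plan(wps,start=None):
    """wps: (x,y,z,yawdeg,grip,rows); tool pointing down. Prints rows, 10 to a call."""
    s,p,r=pose(); x=r.as_matrix()[:,0]; yaw=np.degrees(np.arctan2(x[1],x[0]))
    if start is not None: p,yaw=np.array(start[:3]),start[3]
    out=[]
    for w in wps:
        n=w[5];dp=(np.array(w[:3])-p)/n;dy=(w[3]-yaw)/n
        for i in range(n):
            c,sn=np.cos(np.radians(yaw)),np.sin(np.radians(yaw))
            row=[(c*dp[0]+sn*dp[1])/.025,(sn*dp[0]-c*dp[1])/.025,-dp[2]/.025,0,0,-dy/5,w[4]]
            out.append(row); yaw+=dy
        p=np.array(w[:3]);yaw=w[3]
    out=np.round(np.array(out),2)+0.
    for i in range(0,len(out),10): print("CALL",i//10,len(out[i:i+10]),"\n",", ".join("%g"%v for v in out[i:i+10].ravel()), "!!" if abs(out[:,:6]).max()>1 else "")
E
python3 - <<'E'
from h import *
print(onz("top",(283,146),.15),onz("top",(283,155),0.1))
plan([(.549,-.153,.20,94.5,0,20)])
E
```

```text
[ 0.6909 -0.0377  0.15  ] [ 0.6809 -0.0377  0.1   ]
CALL 0 10 
 0.9, -0.4, 0.04, 0, 0, -0.72, 0, 0.92, -0.34, 0.04, 0, 0, -0.72, 0, 0.94, -0.28, 0.04, 0, 0, -0.72, 0, 0.96, -0.22, 0.04, 0, 0, -0.72, 0, 0.97, -0.16, 0.04, 0, 0, -0.72, 0, 0.98, -0.1, 0.04, 0, 0, -0.72, 0, 0.98, -0.04, 0.04, 0, 0, -0.72, 0, 0.98, 0.02, 0.04, 0, 0, -0.72, 0, 0.98, 0.09, 0.04, 0, 0, -0.72, 0, 0.97, 0.15, 0.04, 0, 0, -0.72, 0 
CALL 1 10 
 0.96, 0.21, 0.04, 0, 0, -0.72, 0, 0.95, 0.27, 0.04, 0, 0, -0.72, 0, 0.93, 0.33, 0.04, 0, 0, -0.72, 0, 0.9, 0.38, 0.04, 0, 0, -0.72, 0, 0.88, 0.44, 0.04, 0, 0, -0.72, 0, 0.85, 0.49, 0.04, 0, 0, -0.72, 0, 0.82, 0.55, 0.04, 0, 0, -0.72, 0, 0.78, 0.6, 0.04, 0, 0, -0.72, 0, 0.74, 0.65, 0.04, 0, 0, -0.72, 0, 0.7, 0.69, 0.04, 0, 0, -0.72, 0
```

servo_tool --deltas '[0.9,-0.4,0.04,0,0,-0.72,0,0.92,-0.34,0.04,0,0,-0.72,0,0.94,-0.28,0.04,0,0,-0.72,0,0.96,-0.22,0.04,0,0,-0.72,0,0.97,-0.16,0.04,0,0,-0.72,0,0.98,-0.1,0.04,0,0,-0.72,0,0.98,-0.04,0.04,0,0,-0.72,0,0.98,0.02,0.04,0,0,-0.72,0,0.98,0.09,0.04,0,0,-0.72,0,0.97,0.15,0.04,0,0,-0.72,0]'

```text
t: 1.35
ee_pos: [0.3807, -0.3301, 0.2093]
tool_rot: [0.0, 0.872, 0.49, 0.0]
contact_force: [0.0, -0.0, -0.1]
width: -0.0004
finger_force: 0.0
```

servo_tool --deltas '[0.96,0.21,0.04,0,0,-0.72,0,0.95,0.27,0.04,0,0,-0.72,0,0.93,0.33,0.04,0,0,-0.72,0,0.9,0.38,0.04,0,0,-0.72,0,0.88,0.44,0.04,0,0,-0.72,0,0.85,0.49,0.04,0,0,-0.72,0,0.82,0.55,0.04,0,0,-0.72,0,0.78,0.6,0.04,0,0,-0.72,0,0.74,0.65,0.04,0,0,-0.72,0,0.7,0.69,0.04,0,0,-0.72,0]'

```text
t: 2.6
ee_pos: [0.5511, -0.1527, 0.1993]
tool_rot: [0.0, 0.678, 0.735, -0.0]
contact_force: [0.4, 0.3, 0.9]
width: -0.0002
finger_force: 0.0
```

```bash
python3 - <<'E'
from h import *
import cv2
s,p,r=pose(); m=manip.camera_model("wrist"); f=manip.grab_frame("wrist"); cv2.imwrite("pics/w1.png",f[:,:,::-1]); np.save("w1.npy",m["pose"])
print(s["t"],p,r.as_matrix(),s["width"]);print(m["camera_matrix"],m["pose"])
E
```

```text
2.6 [ 0.5511 -0.1527  0.1993] [[-0.0806  0.9967  0.    ]
 [ 0.9967  0.0806 -0.    ]
 [-0.      0.     -1.    ]] -0.00015335158021155873
[[325.1923   0.     281.5249]
 [  0.     325.1923 210.2608]
 [  0.       0.       1.    ]] [[ 0.9967  0.0773  0.0236  0.5463]
 [ 0.0808 -0.958  -0.275  -0.0828]
 [ 0.0013  0.276  -0.9612  0.3534]
 [ 0.      0.      0.      1.    ]]
```

View pics/w1.png

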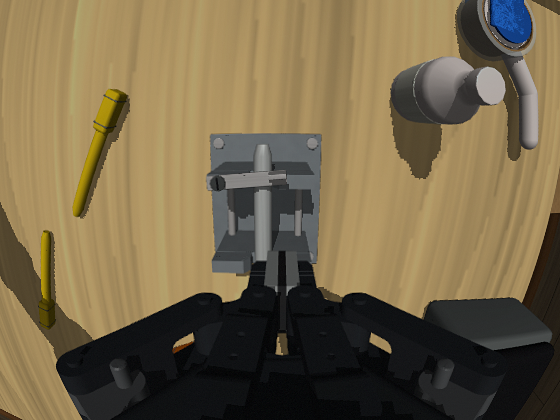

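The wrist view shows the base's far corners at (211,135) and (322,134). The keeper pivot is near (214,182), the keeper tip near (287,177), and the spindle nose near (263,146).

```bash
python3 - <<'E'
from h import *
m=manip.camera_model("wrist")
for n,px,z in [("baseL",(210.5,135),.006),("baseR",(321.5,134),.006),("pivot",(214.5,182.5),.098),("tipU",(287,171),.0965),("tipD",(287,186),.0965),("nose",(263,146),.078),("spL",(254.5,235),.078),("spR",(271.5,235),.078),("tabtop",(277,174),.114),("cheekR(+45,-45)",(313,165),.091)]: print(n,onz("wrist",px,z,m)[:2])
c=np.array([.537,-.1725]);a=np.radians(94.5);X=np.array([np.cos(a),np.sin(a)]);Y=np.array([-X[1],X[0]])
st=lambda x,y:c+X*x+Y*y
print("pred base",st(.075,.06),st(.075,-.06),"piv",st(.039,.034),"nose",st(.065,0))
E
```

```text
baseL [ 0.4744 -0.0996]
baseR [ 0.5929 -0.0891]
pivot [ 0.4991 -0.1323]
tipU [ 0.5568 -0.1185]
tipD [ 0.5579 -0.1307]
nose [ 0.5353 -0.1017]
spL [ 0.5335 -0.1818]
spR [ 0.5488 -0.1805]
tabtop [ 0.5489 -0.1188]
cheekR(+45,-45) [ 0.5776 -0.1125]
pred base [ 0.4713 -0.1024] [ 0.5909 -0.093 ] piv [ 0.5    -0.1363] nose [ 0.5319 -0.1077]
```

```bash
cat >> h.py <<'E'
C0=np.array([.539,-.170]);YAW=94.8
def st(x,y,c=None):
    c=C0 if c is None else c
    a=np.radians(YAW);X=np.array([np.cos(a),np.sin(a)]);return c+X*x+np.array([-X[1],X[0]])*y
def box(th,side,hx=.011,hy=.0145,k=.7):
    """TCP xy to touch tab with shut fingers at keeper angle th; side -1 inner, +1 outer"""
    P=st(.039,.034); u=np.array([np.cos(th),np.sin(th)]); n=np.array([-u[1],u[0]])  # axes (-Y stand, X stand)
    corner=np.array([np.sign(-side*n[0]+1e-9)*hy,np.sign(-side*n[1]+1e-9)*hx])
    h=corner@(-side*n); uo=k*(corner@u) if .12<th<1.45 else 0
    q=(.049-uo)*u+(.004+side*.002+side*h)*n
    return st(.039+q[1],.034-q[0])
E
python3 - <<'E'
from h import *
w=[(.551,-.1527,.127,YAW,0,3)]
for th in np.linspace(.05,1.9,17): b=box(th,-1); w.append((b[0],b[1],.127,YAW,0,1)); print(np.round(b,3),end=' ')
plan(w)
E
```

```text
[ 0.552 -0.137] [ 0.561 -0.131] [ 0.559 -0.126] [ 0.557 -0.121] [ 0.555 -0.116] [ 0.552 -0.111] [ 0.548 -0.107] [ 0.544 -0.103] [ 0.54 -0.1 ] [ 0.535 -0.097] [ 0.529 -0.095] [ 0.524 -0.093] [ 0.518 -0.092] [ 0.511 -0.084] [ 0.506 -0.083] [ 0.501 -0.083] [ 0.496 -0.083] CALL 0 10 
 -0.06, -0.04, 0.96, 0, 0, 0.01, 0, -0.06, -0.04, 0.96, 0, 0, 0.01, 0, -0.06, -0.04, 0.96, 0, 0, 0.01, 0, 0.62, 0.08, 0, 0, 0, 0, 0, 0.23, 0.38, 0, 0, 0, 0, 0, 0.21, -0.04, 0, 0, 0, 0, 0, 0.2, -0.06, 0, 0, 0, 0, 0, 0.2, -0.08, 0, 0, 0, 0, 0, 0.19, -0.11, 0, 0, 0, 0, 0, 0.18, -0.13, 0, 0, 0, 0, 0 
CALL 1 10 
 0.17, -0.15, 0, 0, 0, 0, 0, 0.15, -0.17, 0, 0, 0, 0, 0, 0.13, -0.19, 0, 0, 0, 0, 0, 0.11, -0.21, 0, 0, 0, 0, 0, 0.08, -0.22, 0, 0, 0, 0, 0, 0.06, -0.23, 0, 0, 0, 0, 0, 0.33, -0.23, 0, 0, 0, 0, 0, 0.05, -0.2, 0, 0, 0, 0, 0, 0.03, -0.19, 0, 0, 0, 0, 0, 0.01, -0.21, 0, 0, 0, 0, 0
```

servo_tool --deltas '[0,0,0.96,0,0,0,0,0,0,0.96,0,0,0,0,0,0,0.96,0,0,0,0,0.52,0.08,0,0,0,0,0,0.23,0.3,0,0,0,0,0,0.21,-0.04,0,0,0,0,0,0.2,-0.06,0,0,0,0,0,0.2,-0.08,0,0,0,0,0,0.19,-0.11,0,0,0,0,0,0.18,-0.13,0,0,0,0,0]'

```text
t: 3.9
ee_pos: [0.5453, -0.1107, 0.1274]
tool_rot: [0.0, 0.68, 0.734, -0.0]
contact_force: [0.6, 0.2, 0.8]
width: -0.0002
finger_force: 0.0
```

servo_tool --deltas '[0.17,-0.15,0,0,0,0,0,0.15,-0.17,0,0,0,0,0,0.13,-0.19,0,0,0,0,0,0.11,-0.21,0,0,0,0,0,0.08,-0.22,0,0,0,0,0,0.06,-0.23,0,0,0,0,0,0.3,-0.23,0,0,0,0,0,0.05,-0.2,0,0,0,0,0,0.03,-0.19,0,0,0,0,0,0,-0.2,0,0,0,0,0]'

```text
t: 5.15
ee_pos: [0.4937, -0.0878, 0.1274]
tool_rot: [0.0, 0.679, 0.734, -0.0]
contact_force: [0.5, 0.4, -0.5]
width: -0.0001
finger_force: 0.0
```

```bash
python3 - <<'E'
from h import *
import cv2
s,p,r=pose(); print(p,s["contact_force"],s["t"])
f=manip.grab_frame("top"); cv2.imwrite("pics/t2.png",cv2.resize(f[165:265,260:400,::-1],None,fx=4,fy=4,interpolation=cv2.INTER_CUBIC))
C=st(-.078,0); print(C, st(-.078,-.01))
# grasp approach: raise, open, move over grip, descend (grasp point 6mm ahead of TCP)
plan([(p[0]+.005,p[1],.19,YAW,0,3),(C[0],C[1],.19,YAW,60,8),(C[0],C[1],.086,YAW,60,7),(C[0],C[1],.086,YAW,60,2)])
E
```

```text
[ 0.4937 -0.0878  0.1274] [ 0.5134  0.3967 -0.4806] 5.15
[ 0.5455 -0.2477] [ 0.5555 -0.2469]
CALL 0 10 
 0, 0.08, -0.84, 0, 0, -0.03, 0, 0, 0.08, -0.84, 0, 0, -0.03, 0, 0, 0.08, -0.84, 0, 0, -0.03, 0, -0.82, 0.17, 0, 0, 0, 0, 60, -0.82, 0.17, 0, 0, 0, 0, 60, -0.82, 0.17, 0, 0, 0, 0, 60, -0.82, 0.17, 0, 0, 0, 0, 60, -0.82, 0.17, 0, 0, 0, 0, 60, -0.82, 0.17, 0, 0, 0, 0, 60, -0.82, 0.17, 0, 0, 0, 0, 60 
CALL 1 10 
 -0.82, 0.17, 0, 0, 0, 0, 60, 0, 0, 0.59, 0, 0, 0, 60, 0, 0, 0.59, 0, 0, 0, 60, 0, 0, 0.59, 0, 0, 0, 60, 0, 0, 0.59, 0, 0, 0, 60, 0, 0, 0.59, 0, 0, 0, 60, 0, 0, 0.59, 0, 0, 0, 60, 0, 0, 0.59, 0, 0, 0, 60, 0, 0, 0, 0, 0, 0, 60, 0, 0, 0, 0, 0, 0, 60
```

View pics/t2.png

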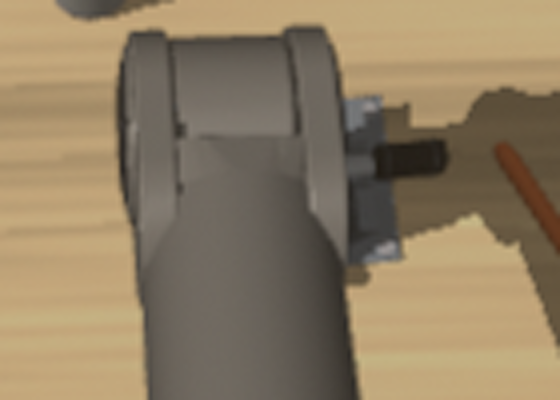

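servo_tool --deltas '[0,0.15,-0.84,0,0,0,0,0,0.08,-0.84,0,0,0,0,0,0.08,-0.84,0,0,0,0,-0.82,0.17,0,0,0,0,60,-0.82,0.17,0,0,0,0,60,-0.82,0.17,0,0,0,0,60,-0.82,0.17,0,0,0,0,60,-0.82,0.17,0,0,0,0,60,-0.82,0.17,0,0,0,0,60,-0.82,0.17,0,0,0,0,60]'

```text
t: 6.45
ee_pos: [0.5428, -0.2293, 0.1903]
tool_rot: [-0.0, 0.679, 0.734, 0.0]
contact_force: [-0.5, 0.2, 0.0]
width: 0.0598
finger_force: 0.0
```

```bash
python3 - <<'E'
from h import *
import cv2
s,p,r=pose(); m=manip.camera_model("wrist"); f=manip.grab_frame("wrist"); cv2.imwrite("pics/w2.png",f[:,:,::-1]); np.savez("w2.npz",**m)
print(s["t"],p,s["width"]); print([proj("wrist",[*st(-x,0),.078],m) for x in (.103,.053,-.065)])
E
```

```text
6.45 [ 0.5428 -0.2293  0.1903] 0.05983418055348686
[array([281.8825, 250.4465]), array([281.4924, 195.5904]), array([280.4785,  53.8991])]
```

View pics/w2.png

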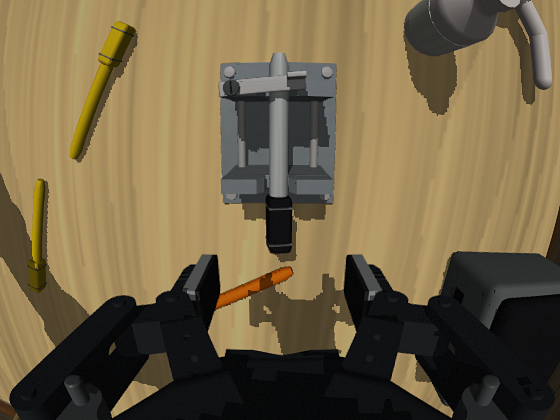

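The keeper still looks shut: pivot at (231,88), tip at about (306,77). I'll measure its angle numerically.

```bash
python3 - <<'E'
from h import *
import cv2
m=dict(np.load("w2.npz")); f=cv2.imread("pics/w2.png"); 
def kp(th,r,n,z):
    u=np.array([np.cos(th),np.sin(th)]);v=np.array([-u[1],u[0]]);q=u*r+v*n
    return [*st(.039+q[1],.034-q[0]),z]
for th in (0,.1,.2): print(th,[np.round(proj("wrist",kp(th,*a),m)) for a in [(0,0,.0965),(.056,-.006,.0965),(.056,.006,.0965),(.042,.004,.097),(.056,.004,.097),(.042,.004,.114),(.056,.004,.114)]])
print([np.round(proj("wrist",[*st(.075,y),.006],m)) for y in (.06,-.06)])
g=cv2.cvtColor(f,cv2.COLOR_BGR2GRAY)
print("cols 226..312 step2, rows 62..96 step 2"); print(g[62:98:2,226:314:2].tolist())
for n,px,z in [("pivot",(231,88),.098),("tip",(306,80),.0965)]: print(n,onz("wrist",px,z,m))
E
```

```text
0 [array([235.,  83.]), array([310.,  90.]), array([310.,  75.]), array([291.,  77.]), array([310.,  77.]), array([292.,  74.]), array([312.,  74.])]
0.1 [array([235.,  83.]), array([310.,  83.]), array([309.,  68.]), array([290.,  72.]), array([309.,  70.]), array([291.,  68.]), array([311.,  66.])]
0.2 [array([235.,  83.]), array([310.,  76.]), array([307.,  61.]), array([289.,  66.]), array([307.,  63.]), array([290.,  63.]), array([309.,  59.])]
[array([222.,  60.]), array([339.,  59.])]
cols 226..312 step2, rows 62..96 step 2
[[143, 139, 134, 128, 123, 120, 115, 153, 151, 149, 144, 139, 144, 141, 137, 133, 129, 127, 126, 125, 124, 122, 78, 116, 133, 146, 149, 159, 144, 125, 97, 95, 112, 112, 113, 115, 117, 117, 120, 121, 121, 121, 123, 128], [111, 110, 110, 112, 111, 103, 98, 111, 109, 111, 112, 111, 109, 109, 110, 110, 110, 110, 109, 109, 110, 111, 85, 117, 132, 145, 149, 157, 144, 127, 105, 96, 108, 109, 110, 109, 110, 109, 108, 108, 105, 106, 107, 107], [112, 129, 136, 101, 111, 111, 111, 110, 112, 112, 112, 111, 111, 110, 111, 109, 111, 110, 111, 111, 112, 112, 88, 117, 133,
[... 2540 characters left out ...]
126, 119, 105, 88, 81, 74, 64, 58, 40, 37, 36, 36, 46, 50, 53, 53, 108, 110, 109, 108], [52, 54, 35, 44, 58, 45, 59, 139, 146, 145, 142, 136, 137, 131, 120, 104, 85, 71, 63, 53, 79, 84, 46, 56, 64, 69, 73, 75, 72, 66, 61, 49, 40, 40, 41, 41, 52, 52, 54, 53, 50, 112, 108, 107], [50, 54, 56, 57, 34, 40, 55, 74, 63, 54, 46, 45, 47, 48, 50, 40, 40, 42, 42, 32, 112, 100, 54, 64, 70, 73, 73, 74, 72, 68, 60, 49, 41, 42, 41, 41, 52, 55, 55, 55, 52, 113, 109, 108], [32, 29, 28, 27, 37, 35, 33, 31, 31, 30, 29, 27, 28, 26, 24, 26, 27, 31, 29, 29, 41, 40, 56, 64, 69, 72, 73, 75, 70, 66, 61, 49, 32, 31, 26, 26, 24, 25, 25, 26, 26, 22, 27, 36]]
pivot [ 0.4989 -0.1378  0.098 ]
tip [ 0.5545 -0.1277  0.0965]
```

```bash
python3 - <<'E'
from h import *
import cv2
m2=dict(np.load("w2.npz")); m1=dict(m2); m1["pose"]=np.load("w1.npy")
a=np.radians(YAW);X=np.array([np.cos(a),np.sin(a),0]);
p=np.array([.5511,-.1527,.1993])
for dz in (0,.006,.012,.025): print(dz,[np.round(proj("wrist",p+X*dx-[0,0,dz],m1)) for dx in (-.011,0,.011)])
f=cv2.imread("pics/w1.png",0); print(f[230:300:3,256:312:2].tolist())
print("tab w2",onz("wrist",(297,73.5),.114,m2),"tab w1 mask"); print(f[164:190:2,262:292:2].tolist())
E
```

```text
0 [array([280., 277.]), array([280., 258.]), array([279., 238.])]
0.006 [array([280., 272.]), array([280., 253.]), array([279., 234.])]
0.012 [array([280., 267.]), array([280., 249.]), array([280., 230.])]
0.025 [array([280., 257.]), array([280., 241.]), array([280., 223.])]
[[123, 139, 146, 141, 143, 129, 121, 84, 41, 43, 46, 42, 95, 94, 93, 94, 94, 94, 94, 74, 125, 131, 108, 96, 94, 101, 102, 102], [121, 138, 147, 141, 143, 130, 120, 85, 32, 32, 33, 67, 62, 63, 63, 62, 62, 64, 62, 61, 127, 130, 106, 60, 60, 103, 100, 100], [122, 139, 147, 141, 144, 130, 119, 84, 34, 35, 32, 65, 64, 64, 63, 64, 63, 63, 65, 62, 60, 74, 60, 61, 60, 92, 101, 100], [122, 138, 146, 140, 143, 130, 119, 84, 34, 33, 66, 63, 63, 64, 63, 63, 64, 62, 63, 63, 62, 62, 63, 62, 62, 62, 100, 98], [123, 139, 146, 141, 142, 131, 121, 84, 34, 31, 64, 61, 63, 63, 63, 63, 62, 64, 62, 62, 62, 64, 62, 62, 61, 61, 103, 99], [123, 137, 146, 140, 143, 130, 118, 84, 34, 64, 62, 63, 64, 64, 63, 64, 63, 63, 63, 62, 63, 63, 63, 63, 61, 60, 94, 99], [122, 138, 146, 141, 142, 131, 119, 85, 32, 64, 64, 64, 65, 65, 64, 63, 64, 64, 6
[... 2221 characters left out ...]
, 63, 64, 65], [151, 148, 132, 121, 80, 39, 67, 72, 82, 93, 101, 94, 62, 63, 62], [145, 150, 142, 125, 80, 82, 83, 81, 81, 81, 81, 82, 53, 61, 62], [136, 136, 136, 97, 76, 77, 89, 112, 125, 146, 154, 150, 40, 76, 65], [132, 132, 132, 125, 137, 140, 137, 138, 135, 139, 139, 139, 68, 104, 105], [134, 134, 134, 130, 132, 134, 130, 134, 131, 128, 117, 105, 62, 104, 103], [133, 135, 135, 140, 61, 65, 66, 67, 68, 68, 68, 66, 115, 103, 104], [135, 134, 134, 138, 79, 67, 67, 66, 68, 68, 68, 67, 57, 105, 104], [137, 136, 134, 134, 134, 67, 66, 65, 64, 60, 60, 59, 48, 44, 104], [65, 54, 52, 48, 52, 45, 39, 39, 40, 51, 51, 51, 52, 46, 104], [69, 69, 65, 66, 55, 51, 51, 49, 40, 53, 53, 54, 52, 46, 100]]
```

```bash
python3 - <<'E'
from h import *
m=dict(np.load("w2.npz"))
a=np.radians(94.4);X=np.array([np.cos(a),np.sin(a),0]);Y=np.array([np.sin(a),-np.cos(a),0])
p=np.array([.5428,-.2293,.1903])
for sy in(-.03,.03):
  for dz in (-.03,-.013,0,.012,.025): print(sy,dz,[np.round(proj("wrist",p+X*dx+Y*sy-[0,0,dz],m)) for dx in (-.011,0,.011)])
print(m["pose"][:3,3]-p)
E
python3 - <<'E'
import cv2
f=cv2.imread("pics/w2.png"); cv2.imwrite("pics/w2f.png",cv2.resize(f[240:350,160:400],None,fx=3,fy=3,interpolation=cv2.INTER_CUBIC))
E
```

```text
-0.03 -0.03 [array([214., 306.]), array([211., 285.]), array([209., 263.])]
-0.03 -0.013 [array([220., 288.]), array([218., 268.]), array([216., 248.])]
-0.03 0 [array([224., 276.]), array([222., 258.]), array([221., 238.])]
-0.03 0.012 [array([227., 266.]), array([226., 249.]), array([225., 230.])]
-0.03 0.025 [array([230., 257.]), array([229., 240.]), array([228., 223.])]
0.03 -0.03 [array([345., 306.]), array([347., 285.]), array([349., 263.])]
0.03 -0.013 [array([339., 288.]), array([341., 268.]), array([343., 248.])]
0.03 0 [array([336., 276.]), array([337., 258.]), array([338., 238.])]
0.03 0.012 [array([332., 266.]), array([333., 249.]), array([335., 230.])]
0.03 0.025 [array([329., 257.]), array([330., 240.]), array([331., 223.])]
[-0.0046  0.0699  0.1541]
```

View pics/w2f.png

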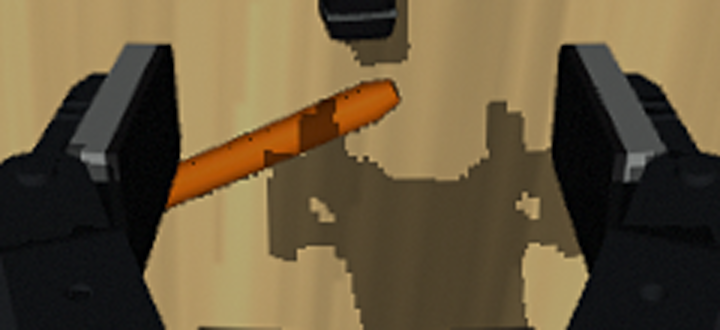

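The wrist close-up shows the fingertip corners near (216,255) and (346,255). That puts the tips well behind where I expected relative to the TCP, so the shut fingers probably passed over the tab. I'll check the tip height with the scene camera.

```bash
python3 - <<'E'
from h import *
import cv2
s,p,r=pose(); print(p,s["width"])
f=np.ascontiguousarray(manip.grab_frame("scene")[:,:,::-1])
M=r.as_matrix(); q=proj("scene",p); x0,y0=int(q[0])-70,max(int(q[1])-60,0)
c=cv2.resize(f[y0:y0+110,x0:x0+140],None,fx=5,fy=5,interpolation=cv2.INTER_CUBIC)
for dz,col in((-.037,(0,255,255)),(-.013,(0,255,0)),(.025,(0,0,255))):
  for sy in(-.03,.03):
    a=[tuple(int(v) for v in ((proj("scene",p+M@[dx,sy,dz])-[x0,y0]+.5)*5)) for dx in(-.011,.011)]; cv2.line(c,*a,col,1); print(dz,sy,a)
cv2.imwrite("pics/s2.png",c)
E
```

```text
[ 0.5429 -0.2336  0.19  ] 0.06023555209208781
-0.037 -0.03 [(377, 199), (411, 219)]
-0.037 0.03 [(279, 263), (314, 284)]
-0.013 -0.03 [(381, 242), (416, 262)]
-0.013 0.03 [(285, 305), (320, 326)]
0.025 -0.03 [(389, 306), (422, 326)]
0.025 0.03 [(296, 370), (329, 391)]
```

View pics/s2.png

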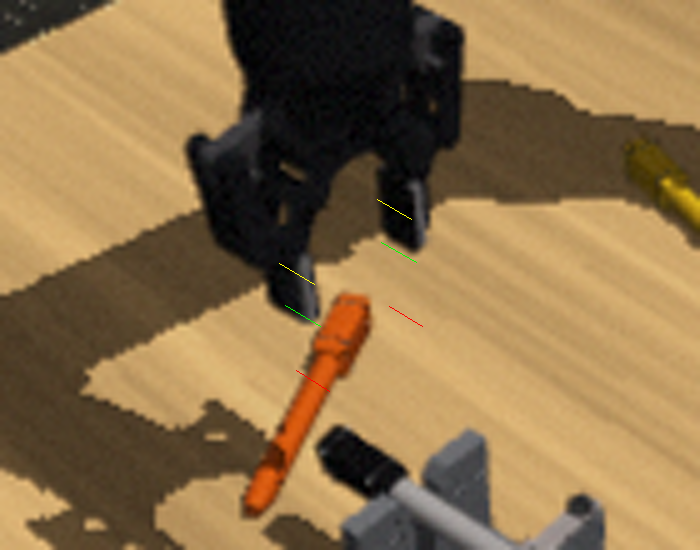

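The scene view confirms that the tips end at about the green mark, some 14 mm above the reported TCP rather than 25 mm below it. My z targets therefore shift down by about 37 mm. I'll redo the keeper push lower.

```bash
sed -i 's/^C0=.*/C0=np.array([.538,-.172]);YAW=94.8/; s/hy=.0145/hy=.008/' h.py; python3 - <<'E'
from h import *
b=box(.0,-1)-.013*np.array([np.cos(np.radians(YAW)),np.sin(np.radians(YAW))])
w=[(b[0],b[1],.16,YAW,0,4),(b[0],b[1],.092,YAW,0,4)]
for th in np.linspace(.03,2.0,22): q=box(th,-1); w.append((q[0],q[1],.092,YAW,0,1))
q=box(2.,-1);print(b,box(.03,-1),q); plan(w)
E
```

```text
[ 0.5515 -0.1538] [ 0.5506 -0.1396] [ 0.4854 -0.0885]
CALL 0 10 
 0.77, 0.15, 0.3, 0, 0, -0.03, 0, 0.77, 0.15, 0.3, 0, 0, -0.03, 0, 0.77, 0.15, 0.3, 0, 0, -0.03, 0, 0.77, 0.16, 0.3, 0, 0, -0.03, 0, 0, 0, 0.68, 0, 0, 0, 0, 0, 0, 0.68, 0, 0, 0, 0, 0, 0, 0.68, 0, 0, 0, 0, 0, 0, 0.68, 0, 0, 0, 0, 0.57, 0.01, 0, 0, 0, 0, 0, 0.18, 0.21, 0, 0, 0, 0, 0 
CALL 1 10 
 0.18, -0.02, 0, 0, 0, 0, 0, 0.17, -0.04, 0, 0, 0, 0, 0, 0.17, -0.06, 0, 0, 0, 0, 0, 0.17, -0.07, 0, 0, 0, 0, 0, 0.16, -0.09, 0, 0, 0, 0, 0, 0.15, -0.1, 0, 0, 0, 0, 0, 0.14, -0.12, 0, 0, 0, 0, 0, 0.13, -0.13, 0, 0, 0, 0, 0, 0.12, -0.15, 0, 0, 0, 0, 0, 0.11, -0.16, 0, 0, 0, 0, 0 
CALL 2 10 
 0.09, -0.17, 0, 0, 0, 0, 0, 0.07, -0.18, 0, 0, 0, 0, 0, 0.06, -0.18, 0, 0, 0, 0, 0, 0.04, -0.19, 0, 0, 0, 0, 0, 0.32, -0.18, 0, 0, 0, 0, 0, 0.02, -0.18, 0, 0, 0, 0, 0, 0.01, -0.15, 0, 0, 0, 0, 0, 0, -0.15, 0, 0, 0, 0, 0, -0.01, -0.16, 0, 0, 0, 0, 0, -0.03, -0.16, 0, 0, 0, 0, 0
```

servo_tool --deltas '[0.77,0.15,0.3,0,0,0,0,0.77,0.15,0.3,0,0,0,0,0.77,0.15,0.3,0,0,0,0,0.77,0.16,0.3,0,0,0,0,0,0,0.68,0,0,0,0,0,0,0.68,0,0,0,0,0,0,0.68,0,0,0,0,0,0,0.68,0,0,0,0,0.57,0,0,0,0,0,0,0.18,0.2,0,0,0,0,0]'

```text
t: 7.8
ee_pos: [0.5554, -0.1293, 0.0927]
tool_rot: [-0.0, 0.679, 0.734, 0.0]
contact_force: [0.4, -0.9, 0.6]
width: -0.0002
finger_force: 0.3
```

servo_tool --deltas '[0.18,-0.02,0,0,0,0,0,0.17,-0.04,0,0,0,0,0,0.17,-0.06,0,0,0,0,0,0.17,-0.07,0,0,0,0,0,0.16,-0.09,0,0,0,0,0,0.15,-0.1,0,0,0,0,0,0.14,-0.12,0,0,0,0,0,0.13,-0.13,0,0,0,0,0,0.12,-0.15,0,0,0,0,0,0.11,-0.16,0,0,0,0,0]'

```text
t: 9.05
ee_pos: [0.5287, -0.0951, 0.0924]
tool_rot: [0.0, 0.679, 0.734, 0.0]
contact_force: [0.9, -0.5, 0.8]
width: -0.0001
finger_force: 0.4
```

servo_tool --deltas '[0.09,-0.17,0,0,0,0,0,0.07,-0.18,0,0,0,0,0,0.06,-0.18,0,0,0,0,0,0.04,-0.19,0,0,0,0,0,0.32,-0.18,0,0,0,0,0,0.02,-0.18,0,0,0,0,0,0,-0.15,0,0,0,0,0,0,-0.15,0,0,0,0,0,0,-0.16,0,0,0,0,0,0,-0.16,0,0,0,0,0]'

```text
t: 10.3
ee_pos: [0.4852, -0.0839, 0.0924]
tool_rot: [0.0, 0.68, 0.734, -0.0]
contact_force: [0.7, 0.1, 0.1]
width: -0.0001
finger_force: 0.4
```

```bash
python3 - <<'E'
from h import *
s,p,r=pose();print(p,s["t"],s["contact_force"])
C=st(-.078,0)
plan([(p[0]+.008,p[1]+.003,.16,YAW,0,3),(C[0],C[1],.15,YAW,60,7)])
E
```

```text
[ 0.4852 -0.0839  0.0924] 10.3 [0.6788 0.134  0.0813]
CALL 0 10 
 0.03, 0.11, -0.9, 0, 0, -0.03, 0, 0.03, 0.11, -0.9, 0, 0, -0.03, 0, 0.03, 0.11, -0.9, 0, 0, -0.03, 0, -0.99, 0.21, 0.06, 0, 0, 0, 60, -0.99, 0.21, 0.06, 0, 0, 0, 60, -0.99, 0.21, 0.06, 0, 0, 0, 60, -0.99, 0.21, 0.06, 0, 0, 0, 60, -0.99, 0.21, 0.06, 0, 0, 0, 60, -0.99, 0.21, 0.06, 0, 0, 0, 60, -0.99, 0.21, 0.06, 0, 0, 0, 60
```

servo_tool --deltas '[0,0.15,-0.9,0,0,0,0,0,0.1,-0.9,0,0,0,0,0,0.1,-0.9,0,0,0,0,-0.99,0.21,0.06,0,0,0,60,-0.99,0.21,0.06,0,0,0,60,-0.99,0.21,0.06,0,0,0,60,-0.99,0.21,0.06,0,0,0,60,-0.99,0.21,0.06,0,0,0,60,-0.99,0.21,0.06,0,0,0,60,-0.99,0.21,0.06,0,0,0,60]'

```text
t: 11.55
ee_pos: [0.5439, -0.254, 0.149]
tool_rot: [-0.0, 0.68, 0.734, -0.0]
contact_force: [0.1, -0.4, 0.4]
width: 0.0599
finger_force: 0.0
```

```bash
python3 - <<'E'
from h import *
import cv2
s,p,r=pose(); m=manip.camera_model("wrist"); f=manip.grab_frame("wrist")[:,:,::-1]; cv2.imwrite("pics/w3.png",f); np.savez("w3.npz",**m)
print(s["t"],p,s["width"])
for k,(x,y,z) in dict(pivot=(.039,.034,.0965),nose=(.065,0,.078),grip0=(-.103,0,.09),grip1=(-.053,0,.09)).items(): print(k,proj("wrist",[*st(x,y),z],m))
g=cv2.cvtColor(f,cv2.COLOR_BGR2GRAY)
# spindle tube / grip centres per row
for row in range(40,300,12):
    b=g[row,230:335]; d=np.where(b<40)[0]+230; l=np.where((b>135)&(abs(f[row,230:335,0].astype(int)-f[row,230:335,2])<15))[0]+230
    print(row,"dark",(d.min(),d.max(),len(d)) if len(d) else 0,"light",(l.min(),l.max(),len(l)) if len(l) else 0)
# keeper: bright neutral pixels around the pivot
hsv=cv2.cvtColor(f,cv2.COLOR_BGR2HSV); mk=((hsv[:,:,1]<30)&(g>125)).astype(np.uint8); mk[200:]=0
n,lab,stt,cen=cv2.connectedComponentsWithStats(mk)
for i in range(1,n):
    if stt[i,4]>40: print(stt[i],cen[i])
E
```

```text
11.55 [ 0.5439 -0.254   0.149 ] 0.05990660300939516
pivot [226.2095  42.3466]
nose [279.9302  12.0129]
grip0 [281.6649 250.399 ]
grip1 [281.1423 180.9336]
40 dark (np.int64(231), np.int64(231), 1) light (np.int64(275), np.int64(284), 10)
52 dark (np.int64(263), np.int64(263), 1) light (np.int64(233), np.int64(284), 14)
64 dark (np.int64(230), np.int64(334), 82) light (np.int64(274), np.int64(283), 10)
76 dark 0 light (np.int64(274), np.int64(283), 10)
88 dark 0 light (np.int64(273), np.int64(283), 11)
100 dark 0 light (np.int64(273), np.int64(283), 11)
112 dark 0 light (np.int64(273), np.int64(283), 11)
124 dark 0 light (np.int64(273), np.int64(320), 11)
136 dark (np.int64(241), np.int64(241), 1) light (np.int64(273), np.int64(282), 10)
148 dark (np.int64(291), np.int64(291), 1) light (np.int64(273), np.int64(282), 10)
160 dark (np.int64(262), np.int64(262), 1) light (np.int64(273), np.int64(282), 10)
172 dark 0 light (np.int64(272), np.int64(282), 11)
184 dark (np.int64(263), np.int64(295), 33) light 0
196 dark (np.int64(264), np.int64(294), 31) light 0
208 dark (np.int64(264), np.int64(294), 31) light 0
220 dark (np.int64(264), np.int64(294), 31) light 0
232 dark (np.int64(265), np.int64(293), 29) light 0
244 dark (np.int64(271), np.int64(285), 15) light 0
256 dark 0 light 0
268 dark 0 light 0
280 dark 0 light 0
292 dark (np.int64(251), np.int64(251), 1) light 0
[198   0  30  41 649] [211.6487  18.0385]
[ 270    7   17  169 2227] [278.0912  92.3669]
[220  46  16  14  55] [228.4182  54.4545]
[234 113   5  33 119] [235.6723 128.6723]
[318 114   4  32 122] [319.5492 130.1148]
[219 173  11  11  99] [223.8687 178.2626]
[331 173   7  12  43] [334.1163 178.4884]
```

servo_tool --deltas '[0.2,-0.03,0.4,0,0,0,60,0.2,-0.03,0.7,0,0,0,60,0,0,0.8,0,0,0,60,0,0,0.8,0,0,0,60,0,0,0.8,0,0,0,60,0,0,0.6,0,0,0,60,0,0,0,0,0,0,15,0,0,0,0,0,0,15,0,0,0,0,0,0,15,0,0,0,0,0,0,15]'

```text
t: 12.85
ee_pos: [0.542, -0.2429, 0.0477]
tool_rot: [0.0, 0.679, 0.734, 0.0]
contact_force: [-0.5, 0.0, 1.5]
width: 0.0195
finger_force: 61.4
```

```bash
python3 - <<'E'
from h import *
import cv2
s,p,r=pose(); m=manip.camera_model("wrist"); f=manip.grab_frame("wrist")[:,:,::-1]; cv2.imwrite("pics/w4.png",f); np.savez("w4.npz",**m)
print(s["t"],p,s["width"],s["finger_force"],s["contact_force"],s["wrist_torque"],r.as_matrix())
E
```

```text
12.85 [ 0.542  -0.2429  0.0477] 0.019535854193256715 61.417754888534546 [-0.5226  0.0354  1.5237] [0.229  0.3449 0.0381] [[-0.0766  0.9971  0.0007]
 [ 0.9971  0.0766 -0.0002]
 [-0.0002  0.0007 -1.    ]]
```

Gripped: width 19.5 mm, 61 N. Now I lift and go to a look-down pose over the narrow roll.

```bash
python3 - <<'E'
from h import *
plan([(.542,-.2429,.135,94.4,15,4),(.4398,.1484,.135,92.7,15,16)])
E
```

```text
CALL 0 10 
 0, 0, -0.87, 0, 0, 0, 15, 0, 0, -0.87, 0, 0, 0, 15, 0, 0, -0.87, 0, 0, 0, 15, 0, 0, -0.87, 0, 0, 0, 15, 0.99, -0.18, 0, 0, 0, 0.02, 15, 0.99, -0.18, 0, 0, 0, 0.02, 15, 0.99, -0.18, 0, 0, 0, 0.02, 15, 0.99, -0.19, 0, 0, 0, 0.02, 15, 0.99, -0.19, 0, 0, 0, 0.02, 15, 0.99, -0.19, 0, 0, 0, 0.02, 15 
CALL 1 10 
 0.99, -0.19, 0, 0, 0, 0.02, 15, 0.99, -0.19, 0, 0, 0, 0.02, 15, 0.99, -0.19, 0, 0, 0, 0.02, 15, 0.99, -0.2, 0, 0, 0, 0.02, 15, 0.99, -0.2, 0, 0, 0, 0.02, 15, 0.99, -0.2, 0, 0, 0, 0.02, 15, 0.99, -0.2, 0, 0, 0, 0.02, 15, 0.99, -0.2, 0, 0, 0, 0.02, 15, 0.99, -0.21, 0, 0, 0, 0.02, 15, 0.99, -0.21, 0, 0, 0, 0.02, 15
```

servo_tool --deltas '[0,0,-0.6,0,0,0,15,0,0,-0.87,0,0,0,15,0,0,-1,0,0,0,15,0,0,-1,0,0,0,15,0.99,-0.18,0,0,0,0.02,15,0.99,-0.18,0,0,0,0.02,15,0.99,-0.18,0,0,0,0.02,15,0.99,-0.19,0,0,0,0.02,15,0.99,-0.19,0,0,0,0.02,15,0.99,-0.19,0,0,0,0.02,15]'

```text
t: 14.15
ee_pos: [0.5039, -0.0963, 0.1348]
tool_rot: [0.001, 0.683, 0.73, 0.001]
contact_force: [0.8, 0.9, -0.9]
width: 0.0191
finger_force: 61.1
```

servo_tool --deltas '[0.99,-0.19,0,0,0,0.02,15,0.99,-0.19,0,0,0,0.02,15,0.99,-0.19,0,0,0,0.02,15,0.99,-0.2,0,0,0,0.02,15,0.99,-0.2,0,0,0,0.02,15,0.99,-0.2,0,0,0,0.02,15,0.99,-0.2,0,0,0,0.02,15,0.99,-0.2,0,0,0,0.02,15,0.99,-0.21,0,0,0,0.02,15,0.99,-0.21,0,0,0,0.02,15]'

```text
t: 15.4
ee_pos: [0.4398, 0.1482, 0.1347]
tool_rot: [0.001, 0.69, 0.724, 0.001]
contact_force: [0.8, 0.4, -1.5]
width: 0.0188
finger_force: 61.1
```

```bash
python3 - <<'E'
from h import *
import cv2
s,p,r=pose(); m=manip.camera_model("wrist"); f=manip.grab_frame("wrist")[:,:,::-1]; cv2.imwrite("pics/w5.png",f); np.savez("w5.npz",**m,p=p,R=r.as_matrix())
print(s["t"],p,s["width"],s["finger_force"],r.as_matrix())
E
```

```text
15.4 [0.4398 0.1482 0.1347] 0.018790929499136626 61.08857274055481 [[-0.0486  0.9988  0.0024]
 [ 0.9988  0.0486  0.0003]
 [ 0.0001  0.0024 -1.    ]]
```

View pics/w5.png

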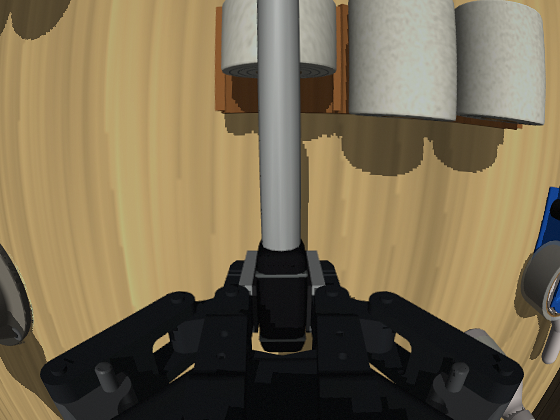

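The view shows the narrow roll's front edge at row ~70 between columns 222 and 337. The spindle crosses over it, columns 257-298 at the top. Next I'll measure both axes from their tangent edges.

```bash
python3 - <<'E'
from h import *
import cv2
m=dict(np.load("w5.npz")); f=cv2.imread("pics/w5.png"); hsv=cv2.cvtColor(f,cv2.COLOR_BGR2HSV); S=hsv[:,:,1].astype(int); g=cv2.cvtColor(f,cv2.COLOR_BGR2GRAY).astype(int)
def axis(px1,px2,z,yaw):
    d=np.array([np.cos(np.radians(yaw)),np.sin(np.radians(yaw))]); e=np.array([d[1],-d[0]])
    a=[]
    for px in(px1,px2):
        o,v=ray("wrist",px,m); a.append(np.arctan2(v[:2]@e,-v[2]))
    return o, np.mean(a), (a[1]-a[0])/2, e,d
for row in (10,20,30,40,50,60):
    sat=S[row]; # white roll/tube: low saturation run between cols
    w=np.where(sat[200:345]<45)[0]+200
    l,rr=w.min()-.5,w[w<342].max()+.5
    o,th,hw,e,d=axis((l,row),(rr,row),.059,92.7)
    lat=(o[:2]@e)+np.tan(th)*(o[2]-.059)
    # compare with expected line through Rc
    Rc=np.array([.4337,.2783]); 
    dist=.04/np.sin(hw)
    print(row,"roll",l,rr,"lat err vs est %.4f"%(lat-Rc@e),"axis dist %.4f exp %.4f"%(dist,np.hypot(o[2]-.059,np.tan(th)*(o[2]-.059))))
for row in (20,60,100,140,180,220):
    q=g[row,240:320]; gr=np.abs(np.gradient(cv2.GaussianBlur(q.astype(np.float32).reshape(1,-1),(3,1),0).ravel()))
    print(row,"tube S",[(int(c+240),int(S[row,c+240]),int(g[row,c+240])) for c in list(range(12,28,2))+list(range(50,68,2))])
colr=[(r,int(S[r,240]),int(g[r,240]),int(S[r,320]),int(g[r,320])) for r in range(60,120,3)]; print(colr)
E
```

```text
10 roll 222.5 335.5 lat err vs est -0.0007 axis dist 0.2328 exp 0.2299
20 roll 221.5 335.5 lat err vs est -0.0011 axis dist 0.2317 exp 0.2299
30 roll 221.5 335.5 lat err vs est -0.0010 axis dist 0.2324 exp 0.2299
40 roll 221.5 335.5 lat err vs est -0.0010 axis dist 0.2330 exp 0.2299
50 roll 221.5 335.5 lat err vs est -0.0010 axis dist 0.2334 exp 0.2299
60 roll 221.5 335.5 lat err vs est -0.0010 axis dist 0.2337 exp 0.2299
20 tube S [(252, 18, 185), (254, 19, 186), (256, 16, 173), (258, 3, 74), (260, 5, 104), (262, 4, 116), (264, 6, 128), (266, 4, 138), (290, 6, 129), (292, 2, 117), (294, 5, 105), (296, 3, 95), (298, 8, 66), (300, 21, 179), (302, 20, 172), (304, 21, 171), (306, 21, 169)]
60 tube S [(252, 18, 185), (254, 21, 178), (256, 21, 190), (258, 7, 72), (260, 5, 106), (262, 4, 116), (264, 4, 129), (266, 6, 138), (290, 4, 132), (292, 4, 121), (294, 7, 110), (296, 5, 98), (298, 7, 71), (300, 19, 144), (302, 23, 165), (304, 20, 166), (306, 22, 170)]
100 tube S [(252, 170, 43), (254, 165, 45), (256, 170, 43), (258, 15, 65), (260, 5, 107), (262, 2, 118), (264, 6, 129), (266, 5, 139),
[... 745 characters left out ...]
, 157), (258, 109, 159), (260, 115, 166), (262, 8, 96), (264, 6, 121), (266, 6, 131), (290, 4, 133), (292, 6, 125), (294, 5, 111), (296, 3, 99), (298, 6, 87), (300, 36, 53), (302, 110, 78), (304, 113, 77), (306, 112, 76)]
[(60, 22, 170, 22, 148), (63, 21, 157, 20, 140), (66, 19, 52, 19, 53), (69, 15, 50, 24, 51), (72, 18, 56, 26, 48), (75, 18, 57, 15, 50), (78, 170, 43, 176, 41), (81, 173, 42, 170, 41), (84, 169, 43, 174, 41), (87, 173, 42, 170, 40), (90, 164, 42, 171, 41), (93, 173, 42, 170, 41), (96, 162, 43, 167, 41), (99, 176, 41, 158, 43), (102, 177, 41, 157, 43), (105, 169, 42, 179, 40), (108, 168, 74, 163, 42), (111, 171, 82, 176, 41), (114, 115, 80, 112, 80), (117, 110, 81, 114, 79)]
```

```bash
python3 - <<'E'
from h import *
m=dict(np.load("w5.npz")); p=m["p"];M=m["R"]; X=M[:2,0]; e=np.array([X[1],-X[0]])
for row,l,r in [(20,257,298.8),(60,257.2,299),(100,257.7,299.3),(140,259,299.8),(180,259.8,300.7),(220,261.2,300.3)]:
    a=[]
    for c in(l,r):
        o,v=ray("wrist",(c,row),m);a.append(np.arctan2(v[:2]@e,-v[2]))
    th=np.mean(a);h=(a[1]-a[0])/2;D=.008/np.sin(h)
    o,v=ray("wrist",((l+r)/2,row),m); z=o[2]-D*np.cos(th)
    al=((o+v*(.165-o[2])/v[2])[:2]-p[:2])@X
    print(row,"along %.3f"%al,"z %.4f"%z,"lat from TCP %.4f"%((o[:2]-p[:2])@e+np.tan(th)*(o[2]-.165)))
for c in(240,320):
    z=.095
    for _ in range(10):
        q=onz("wrist",(c,64.5),z,m); dx=q[0]-.4332; z=.059+np.sqrt(.04**2-dx**2)
    print("face rim",q)
print("rack front edge",onz("wrist",(240,108),.037,m),onz("wrist",(320,113),.037,m),"tab",)
E
```

```text
20 along 0.109 z 0.1631 lat from TCP -0.0005
60 along 0.093 z 0.1620 lat from TCP -0.0004
100 along 0.077 z 0.1615 lat from TCP -0.0002
140 along 0.062 z 0.1606 lat from TCP 0.0001
180 along 0.047 z 0.1636 lat from TCP 0.0004
220 along 0.030 z 0.1620 lat from TCP 0.0006
face rim [0.4112 0.251  0.0924]
face rim [0.4592 0.2538 0.0894]
rack front edge [0.4056 0.2259 0.037 ] [0.467 0.225 0.037] tab
```

```bash
python3 - <<'E'
from h import *
plan([(.4404,.0996,.135,92.0,15,3),(.4404,.0996,.029,92.0,15,6),(.4404,.0996,.029,92.0,15,1)])
E
```

```text
CALL 0 10 
 -0.71, -0.01, 0, 0, 0, 0.07, 15, -0.71, -0.01, 0, 0, 0, 0.07, 15, -0.71, 0, 0, 0, 0, 0.07, 15, 0, 0, 0.71, 0, 0, 0, 15, 0, 0, 0.71, 0, 0, 0, 15, 0, 0, 0.71, 0, 0, 0, 15, 0, 0, 0.71, 0, 0, 0, 15, 0, 0, 0.71, 0, 0, 0, 15, 0, 0, 0.71, 0, 0, 0, 15, 0, 0, 0, 0, 0, 0, 15
```

servo_tool --deltas '[-0.71,0,0,0,0,0.07,15,-0.71,0,0,0,0,0.07,15,-0.71,0,0,0,0,0.07,15,0,0,0.71,0,0,0,15,0,0,0.71,0,0,0,15,0,0,0.71,0,0,0,15,0,0,0.71,0,0,0,15,0,0,0.71,0,0,0,15,0,0,0.71,0,0,0,15,0,0,0,0,0,0,15]'

```text
t: 16.7
ee_pos: [0.441, 0.0935, 0.0268]
tool_rot: [-0.0, 0.696, 0.718, -0.001]
contact_force: [-0.7, 0.6, -0.9]
width: 0.0189
finger_force: 61.1
```

```bash
python3 - <<'E'
from h import *
s,p,r=pose(); M=r.as_matrix();print(p,M[:,0],s["contact_force"],s["wrist_torque"])
plan([(.4404-.0019,.0996+.040,.029,92.0,15,6),(.4354,.2030,.029,92.0,15,8)])
E
```

```text
[0.441  0.0935 0.0268] [-0.0303  0.9995 -0.0005] [-0.716   0.566  -0.9355] [-0.057  0.043  0.054]
CALL 0 10 
 0.31, -0.01, -0.01, 0, 0, -0.01, 15, 0.31, -0.01, -0.01, 0, 0, -0.01, 15, 0.31, -0.01, -0.01, 0, 0, -0.01, 15, 0.31, -0.01, -0.01, 0, 0, -0.01, 15, 0.31, -0.01, -0.01, 0, 0, -0.01, 15, 0.31, -0.01, -0.01, 0, 0, -0.01, 15, 0.32, 0, 0, 0, 0, 0, 15, 0.32, 0, 0, 0, 0, 0, 15, 0.32, 0, 0, 0, 0, 0, 15, 0.32, 0, 0, 0, 0, 0, 15 
CALL 1 4 
 0.32, 0, 0, 0, 0, 0, 15, 0.32, 0, 0, 0, 0, 0, 15, 0.32, 0, 0, 0, 0, 0, 15, 0.32, 0, 0, 0, 0, 0, 15
```

servo_tool --deltas '[0.3,-0.01,-0.06,0,0,-0.06,15,0.3,-0.01,-0.02,0,0,0,15,0.3,-0.01,0,0,0,0,15,0.3,0,0,0,0,0,15,0.3,0,0,0,0,0,15,0.3,0,0,0,0,0,15,0,0,0,0,0,0,15,0,0,0,0,0,0,15,0,0,0,0,0,0,15,0,0,0,0,0,0,15]'

```text
t: 17.95
ee_pos: [0.4393, 0.1387, 0.0291]
tool_rot: [0.0, 0.695, 0.719, -0.0]
contact_force: [0.8, -0.2, -0.2]
width: 0.0192
finger_force: 61.1
```

```bash
python3 - <<'E'
from h import *
import cv2
s,p,r=pose(); M=r.as_matrix();print(p,M[:,0],s["contact_force"],s["wrist_torque"])
plan([(.4354,.2030,.029,92.0,15,7)])
f=manip.grab_frame("top")[:,:,::-1]; cv2.imwrite("pics/t3.png",f)
a=cv2.imread("pics/top0.png").astype(int); d=np.abs(f.astype(int)-a).max(2)[160:275,140:200]
print("changed rack px",[(int(y)+160,int((d[y]>40).sum()),np.where(d[y]>40)[0][:1]+140) for y in range(0,115,5)])
E
```

```text
[0.4393 0.1387 0.0291] [-0.0351  0.9994 -0.0002] [ 0.7795 -0.2256 -0.2084] [-0.0356  0.0375  0.0045]
CALL 0 7 
 0.37, -0.01, 0, 0, 0, 0, 15, 0.37, -0.01, 0, 0, 0, 0, 15, 0.37, -0.01, 0, 0, 0, 0, 15, 0.37, -0.01, 0, 0, 0, 0, 15, 0.37, -0.01, 0, 0, 0, 0, 15, 0.37, -0.01, 0, 0, 0, 0, 15, 0.37, -0.01, 0, 0, 0, 0, 15 
changed rack px [(160, 0, array([], dtype=int64)), (165, 0, array([], dtype=int64)), (170, 0, array([], dtype=int64)), (175, 0, array([], dtype=int64)), (180, 0, array([], dtype=int64)), (185, 0, array([], dtype=int64)), (190, 0, array([], dtype=int64)), (195, 0, array([], dtype=int64)), (200, 0, array([], dtype=int64)), (205, 0, array([], dtype=int64)), (210, 0, array([], dtype=int64)), (215, 5, array([194])), (220, 9, array([183])), (225, 20, array([176])), (230, 13, array([166])), (235, 21, array([172])), (240, 17, array([173])), (245, 23, array([167])), (250, 21, array([170])), (255, 21, array([173])), (260, 19, array([176])), (265, 15, array([179])), (270, 17, array([183]))]
```

servo_tool --deltas '[0.37,-0.01,0,0,0,0,15,0.37,-0.01,0,0,0,0,15,0.37,-0.01,0,0,0,0,15,0.37,-0.01,0,0,0,0,15,0.37,-0.01,0,0,0,0,15,0.37,-0.01,0,0,0,0,15,0.37,-0.01,0,0,0,0,15,0,0,0,0,0,0,15,0,0,0,0,0,0,15,0,0,0,0,0,0,15]'

```text
t: 19.25
ee_pos: [0.4352, 0.203, 0.029]
tool_rot: [0.0, 0.695, 0.719, -0.0]
contact_force: [0.0, 0.7, -0.9]
width: 0.0187
finger_force: 61.1
```

```bash
python3 - <<'E'
from h import *
import cv2
s,p,r=pose(); M=r.as_matrix();print(p,M[:,0],s["contact_force"],s["wrist_torque"])
# where nose tip shows in top view, and roll far edge
f=manip.grab_frame("top")[:,:,::-1]; cv2.imwrite("pics/t4.png",f)
for s_ in (.12,.13,.138,.145): print(s_,proj("top",p+M[:,0]*s_+[0,0,.029]))
g=cv2.cvtColor(f,cv2.COLOR_BGR2GRAY); S=cv2.cvtColor(f,cv2.COLOR_BGR2HSV)[:,:,1]
for y in (249,250,251,252,253,254,255,256): print(y,g[y,136:165].tolist(),S[y,136:165].tolist())
E
```

```text
[0.4352 0.203  0.029 ] [-0.0349  0.9994 -0.0006] [ 0.0087  0.7007 -0.8768] [-0.0395 -0.0227  0.0258]
0.12 [151.8104 252.7672]
0.13 [148.094  252.9998]
0.138 [145.1202 253.186 ]
0.145 [142.5177 253.3489]
249 [106, 105, 106, 105, 92, 70, 86, 104, 115, 115, 115, 114, 111, 109, 108, 108, 107, 106, 105, 104, 103, 102, 102, 101, 100, 98, 96, 95, 93] [32, 32, 32, 32, 32, 31, 34, 31, 34, 32, 32, 34, 33, 34, 34, 34, 32, 32, 32, 33, 33, 33, 33, 32, 32, 35, 33, 33, 34]
250 [106, 105, 105, 107, 104, 81, 48, 81, 116, 115, 114, 114, 111, 108, 108, 108, 107, 107, 105, 104, 104, 103, 102, 101, 100, 100, 97, 95, 95] [32, 32, 32, 32, 33, 33, 35, 33, 32, 34, 34, 32, 33, 34, 34, 32, 34, 32, 32, 35, 33, 33, 31, 31, 32, 32, 33, 33, 33]
251 [106, 106, 105, 106, 106, 96, 65, 67, 103, 116, 115, 114, 110, 108, 109, 108, 108, 107, 106, 105, 105, 104, 103, 101, 101, 100, 98, 96, 95] [32, 32, 34, 34, 32, 33, 34, 33, 33, 33, 33, 32, 33, 32, 34, 34, 32, 32, 34, 35, 32, 35, 33, 31, 31, 32, 34, 33, 33]
252 [106, 106, 106, 106, 106, 105, 89, 52, 79, 116, 115, 112, 109, 109, 108, 109, 108, 107, 107, 106, 105, 104, 103
[... 497 characters left out ...]
108, 107, 107, 107, 105, 105, 103, 103, 102, 101, 99, 98] [30, 32, 32, 34, 34, 33, 33, 32, 32, 36, 33, 33, 31, 31, 34, 34, 31, 34, 34, 32, 34, 32, 32, 33, 31, 33, 34, 32, 32]
255 [106, 105, 107, 108, 109, 111, 111, 111, 96, 60, 65, 97, 107, 108, 108, 108, 109, 108, 108, 107, 107, 106, 104, 104, 103, 102, 101, 101, 99] [32, 32, 30, 34, 33, 33, 33, 33, 33, 36, 34, 33, 34, 34, 34, 32, 34, 34, 34, 34, 32, 32, 33, 33, 33, 33, 31, 32, 32]
256 [117, 107, 109, 109, 111, 112, 113, 115, 112, 91, 54, 75, 108, 108, 108, 108, 108, 109, 108, 107, 107, 106, 105, 104, 103, 103, 101, 101, 100] [49, 32, 34, 33, 31, 35, 32, 32, 32, 32, 36, 33, 34, 32, 34, 34, 32, 34, 32, 32, 32, 32, 34, 33, 33, 33, 33, 31, 32]
```

servo_tool --deltas '[0,0,-0.15,0,0,0,15,0,0,-0.2,0,0,0,15,0,0,-0.3,0,0,0,15,0,0,-0.5,0,0,0,15,0,0,-0.7,0,0,0,15,0,0,-0.8,0,0,0,15,0,0,-0.8,0,0,0,15,0,0,-0.8,0,0,0,15,0,0,-0.5,0,0,0,15,0,0,-0.2,0,0,0,15]'

```text
t: 20.55
ee_pos: [0.4355, 0.2039, 0.1538]
tool_rot: [0.0, 0.694, 0.72, 0.001]
contact_force: [0.3, -0.7, -2.2]
width: 0.0193
finger_force: 60.9
```

```bash
python3 - <<'E'
from h import *
import cv2
s,p,r=pose(); M=r.as_matrix();print(s["t"],p,M[:,0],s["contact_force"],s["wrist_torque"],s["finger_force"])
m=manip.camera_model("wrist");f=manip.grab_frame("wrist")[:,:,::-1];cv2.imwrite("pics/w6.png",f);np.savez("w6.npz",**m,p=p,R=M)
g=cv2.cvtColor(f,cv2.COLOR_BGR2GRAY);S=cv2.cvtColor(f,cv2.COLOR_BGR2HSV)[:,:,1]
for c in (240,250,279,310,320): print(c,[(r_,int(g[r_,c]),int(S[r_,c])) for r_ in range(40,260,8)])
for r_ in (60,100,140,180): w=np.where((S[r_]<45)&(g[r_]>90))[0]; print(r_,w.min(),w.max(),len(w))
plan([(.44,.17,.155,92,15,2),(.542,-.2429,.155,94.4,15,17)])
E
```

```text
20.55 [0.4355 0.2039 0.1538] [-0.0357  0.9994  0.0003] [ 0.3451 -0.7163 -2.1738] [-0.1764  0.0414 -0.0769] 60.86599946022034
240 [(40, 168, 21), (48, 170, 18), (56, 169, 19), (64, 168, 20), (72, 166, 20), (80, 166, 21), (88, 171, 18), (96, 172, 16), (104, 171, 21), (112, 172, 12), (120, 173, 14), (128, 172, 20), (136, 169, 19), (144, 169, 19), (152, 173, 17), (160, 172, 12), (168, 173, 14), (176, 172, 12), (184, 173, 14), (192, 120, 86), (200, 142, 111), (208, 142, 112), (216, 143, 109), (224, 142, 111), (232, 142, 111), (240, 142, 112), (248, 143, 111), (256, 143, 111)]
250 [(40, 171, 15), (48, 171, 16), (56, 171, 18), (64, 171, 16), (72, 169, 19), (80, 168, 18), (88, 170, 19), (96, 170, 18), (104, 172, 17), (112, 173, 12), (120, 172, 16), (128, 173, 19), (136, 170, 19), (144, 169, 20), (152, 172, 19), (160, 172, 13), (168, 172, 19), (176, 167, 20), (184, 169, 18), (192, 122, 24), (200, 137, 113), (208, 136, 111), (216, 136, 111), (224, 135, 110), (232, 136, 111), (240, 135, 111), (248, 135, 110), (256, 73, 0)]
279 [(40, 170, 18), (48, 171, 13), (56, 170, 13), (64, 171, 18), (72, 17
[... 1254 characters left out ...]
381 205
100 177 530 339
140 179 528 337
180 184 524 321
CALL 0 10 
 -0.68, 0.07, -0.02, 0, 0, 0, 15, -0.68, 0.07, -0.02, 0, 0, 0, 15, -0.98, 0.21, 0, 0, 0, -0.03, 15, -0.98, 0.2, 0, 0, 0, -0.03, 15, -0.98, 0.2, 0, 0, 0, -0.03, 15, -0.98, 0.2, 0, 0, 0, -0.03, 15, -0.98, 0.2, 0, 0, 0, -0.03, 15, -0.98, 0.19, 0, 0, 0, -0.03, 15, -0.98, 0.19, 0, 0, 0, -0.03, 15, -0.98, 0.19, 0, 0, 0, -0.03, 15 
CALL 1 9 
 -0.98, 0.19, 0, 0, 0, -0.03, 15, -0.98, 0.18, 0, 0, 0, -0.03, 15, -0.98, 0.18, 0, 0, 0, -0.03, 15, -0.98, 0.18, 0, 0, 0, -0.03, 15, -0.98, 0.18, 0, 0, 0, -0.03, 15, -0.99, 0.17, 0, 0, 0, -0.03, 15, -0.99, 0.17, 0, 0, 0, -0.03, 15, -0.99, 0.17, 0, 0, 0, -0.03, 15, -0.99, 0.17, 0, 0, 0, -0.03, 15
```

```bash
python3 - <<'E'
from h import *
import cv2
m=dict(np.load("w6.npz"));p=m["p"];X=m["R"][:,0]
g=cv2.imread("pics/w6.png",0)
print("col279 rows186-216",g[186:218,279].tolist()); print("col279 244-258",g[244:260,279].tolist())
for r_ in (190,192,194): print("face along",(onz("wrist",(279,r_),.218,m)-p)@X)
for r_ in (250,252,254): print("grip front along",(onz("wrist",(279,r_),.195,m)-p)@X)
for r_ in (210,220,230,240,248):
    row=g[r_,250:310].astype(int); print(r_,row.tolist())
E
```

```text
col279 rows186-216 [171, 170, 170, 164, 160, 156, 142, 70, 66, 66, 67, 68, 68, 68, 67, 67, 67, 65, 68, 68, 68, 67, 66, 66, 67, 67, 67, 64, 89, 143, 139, 138]
col279 244-258 [133, 134, 133, 133, 133, 136, 108, 23, 9, 9, 12, 13, 16, 13, 12, 14]
face along 0.05022824797587239
face along 0.04964712091162843
face along 0.04906436983664898
grip front along 0.022091719873323305
grip front along 0.021269437923098225
grip front along 0.020442777013806753
210 [136, 135, 135, 132, 133, 135, 136, 139, 140, 144, 100, 46, 50, 57, 58, 59, 61, 62, 63, 64, 65, 66, 66, 67, 66, 66, 65, 65, 65, 67, 69, 68, 68, 69, 68, 68, 66, 65, 64, 65, 65, 64, 62, 60, 58, 56, 54, 53, 52, 45, 46, 73, 72, 71, 70, 70, 66, 67, 67, 67]
220 [135, 134, 134, 132, 134, 135, 137, 138, 140, 142, 148, 67, 86, 104, 109, 114, 118, 123, 124, 129, 132, 135, 136, 138, 137, 135, 135, 135, 135, 137, 141, 139, 136, 134, 132, 130, 126, 124, 122, 121, 121, 118, 112, 106, 101, 94, 89, 84, 79, 59, 47, 73, 72, 70, 70, 69, 67, 68, 68, 68]
230 [136, 135, 134, 133, 135, 135, 137, 138, 140, 142, 147, 66, 79, 104, 108, 113, 117, 121, 126, 127, 131, 133, 135, 136, 136, 135, 133, 132, 133, 136, 140, 137, 137, 134, 132, 129, 127, 124, 122, 121, 120, 118, 110, 106, 101, 93, 88, 82, 77, 58, 46, 74, 71, 70, 70, 67, 69, 68, 69, 68]
240 [135, 134, 133, 133, 135, 137, 137, 139, 140, 146, 97, 31, 71, 98, 107, 112, 116, 121, 124, 127, 130, 131, 132, 133, 132, 134, 132, 132, 131, 134, 137, 138, 136, 135, 134, 130, 126, 124, 122, 121, 118, 118, 111, 105, 99, 92, 88, 81, 77, 60, 30, 3, 65, 73, 69, 69, 67, 68, 68, 70]
248 [134, 134, 133, 133, 134, 137, 141, 133, 51, 0, 6, 5, 8, 4, 3, 19, 65, 99, 101, 118, 132, 134, 134, 134, 135, 134, 134, 132, 130, 133, 136, 139, 137, 136, 134, 131, 129, 126, 123, 123, 122, 121, 95, 91, 79, 34, 2, 2, 6, 2, 7, 6, 2, 0, 20, 74, 69, 69, 69, 70]
```

servo_tool --deltas '[-0.3,0.05,-0.02,0,0,0,15,-0.6,0.1,-0.02,0,0,0,15,-0.9,0.2,0,0,0,-0.03,15,-0.98,0.2,0,0,0,-0.03,15,-0.98,0.2,0,0,0,-0.03,15,-0.98,0.2,0,0,0,-0.03,15,-0.98,0.2,0,0,0,-0.03,15,-0.98,0.19,0,0,0,-0.03,15,-0.98,0.19,0,0,0,-0.03,15,-0.98,0.19,0,0,0,-0.03,15]'

```text
t: 21.85
ee_pos: [0.4872, -0.0132, 0.1533]
tool_rot: [-0.0, 0.687, 0.726, -0.001]
contact_force: [1.5, -0.4, -2.2]
width: 0.019
finger_force: 60.9
```

```bash
python3 - <<'E'
from h import *
s,p,r=pose(); M=r.as_matrix();print(s["t"],p,M[:,0])
plan([(.542,-.2429,.155,94.4,15,10)])
E
```

```text
21.85 [ 0.4872 -0.0132  0.1533] [-0.055   0.9985 -0.0006]
CALL 0 10 
 -0.93, 0.17, -0.01, 0, 0, -0.02, 15, -0.93, 0.17, -0.01, 0, 0, -0.02, 15, -0.93, 0.16, -0.01, 0, 0, -0.02, 15, -0.93, 0.16, -0.01, 0, 0, -0.02, 15, -0.93, 0.16, -0.01, 0, 0, -0.02, 15, -0.93, 0.16, -0.01, 0, 0, -0.02, 15, -0.93, 0.16, -0.01, 0, 0, -0.02, 15, -0.93, 0.15, -0.01, 0, 0, -0.02, 15, -0.93, 0.15, -0.01, 0, 0, -0.02, 15, -0.93, 0.15, -0.01, 0, 0, -0.02, 15
```

servo_tool --deltas '[-0.98,0.17,0,0,0,-0.02,15,-0.98,0.17,0,0,0,-0.02,15,-0.98,0.17,0,0,0,-0.02,15,-0.98,0.17,0,0,0,-0.03,15,-0.98,0.17,0,0,0,-0.03,15,-0.98,0.17,0,0,0,-0.03,15,-0.98,0.17,0,0,0,-0.03,15,-0.98,0.17,0,0,0,-0.03,15,-0.9,0.15,0,0,0,-0.02,15,-0.4,0.07,0,0,0,-0.02,15]'

```text
t: 23.1
ee_pos: [0.5407, -0.2394, 0.1529]
tool_rot: [-0.0, 0.68, 0.733, -0.001]
contact_force: [-0.2, -0.6, -2.4]
width: 0.0191
finger_force: 60.8
```

```bash
python3 - <<'E'
from h import *
import cv2
s,p,r=pose(); M=r.as_matrix();print(s["t"],p,M[:,0],s["joint_vel"][:2])
m=manip.camera_model("wrist");f=manip.grab_frame("wrist")[:,:,::-1];cv2.imwrite("pics/w7.png",f);np.savez("w7.npz",**m,p=p,R=M)
g=cv2.cvtColor(f,cv2.COLOR_BGR2GRAY); print("col279",g[180:260:2,279].tolist())
s,p,r=pose();plan([(.542,-.2429,.085,94.4,15,5),(.542,-.2429,.0477,94.4,15,5)])
E
```

```text
23.1 [ 0.5407 -0.2394  0.1529] [-0.0745  0.9972 -0.0008] [0.0516 0.0842]
col279 [171, 172, 171, 172, 171, 164, 145, 66, 67, 68, 67, 65, 67, 67, 68, 68, 67, 63, 143, 137, 137, 137, 136, 136, 135, 135, 135, 134, 134, 135, 134, 133, 134, 132, 133, 106, 8, 2, 16, 14]
CALL 0 10 
 -0.02, 0.01, 0.54, 0, 0, -0.01, 15, -0.02, 0.01, 0.54, 0, 0, -0.01, 15, -0.02, 0.01, 0.54, 0, 0, -0.01, 15, -0.02, 0.01, 0.54, 0, 0, -0.01, 15, -0.02, 0.01, 0.54, 0, 0, -0.01, 15, 0, 0, 0.3, 0, 0, 0, 15, 0, 0, 0.3, 0, 0, 0, 15, 0, 0, 0.3, 0, 0, 0, 15, 0, 0, 0.3, 0, 0, 0, 15, 0, 0, 0.3, 0, 0, 0, 15
```

servo_tool --deltas '[0,0,0,0,0,0,15,0,0,0,0,0,0,15,0,0,0.3,0,0,0,15,0,0,0.5,0,0,0,15,0,0,0.5,0,0,0,15,0,0,0.5,0,0,0,15,0,0,0.5,0,0,0,15,0,0,0.4,0,0,0,15,0,0,0.3,0,0,0,15,0,0,0,0,0,0,15]'

```text
t: 24.4
ee_pos: [0.5421, -0.2381, 0.0796]
tool_rot: [0.001, 0.679, 0.734, -0.001]
contact_force: [-1.7, -2.4, 3.1]
width: 0.019
finger_force: 62.0
```

```bash
python3 - <<'E'
from h import *
s,p,r=pose(); M=r.as_matrix();print(s["t"],p,M[:,0],s["contact_force"],s["wrist_torque"])
plan([(.542,-.2429,.0477,94.4,15,7)])
E
```

```text
24.4 [ 0.5421 -0.2381  0.0796] [-0.0769  0.997  -0.0024] [-1.7205 -2.3993  3.0823] [-0.2561  0.3533  0.1171]
CALL 0 7 
 -0.03, 0, 0.18, 0, 0, 0, 15, -0.03, 0, 0.18, 0, 0, 0, 15, -0.03, 0, 0.18, 0, 0, 0, 15, -0.03, 0, 0.18, 0, 0, 0, 15, -0.03, 0, 0.18, 0, 0, 0, 15, -0.03, 0, 0.18, 0, 0, 0, 15, -0.03, 0, 0.18, 0, 0, 0, 15
```

```bash
python3 - <<'E'
from h import *
import cv2
s,p,r=pose(); M=r.as_matrix();print(s["t"],p,s["contact_force"])
m=manip.camera_model("wrist");f=manip.grab_frame("wrist")[:,:,::-1];cv2.imwrite("pics/w8.png",f);np.savez("w8.npz",**m,p=p,R=M)
g=cv2.cvtColor(f,cv2.COLOR_BGR2GRAY); S=cv2.cvtColor(f,cv2.COLOR_BGR2HSV)[:,:,1]
g7=cv2.imread("pics/w7.png",0)
for c in (200,220,240,279,320,340,360): print(c,"w7",g7[0:260:4,c].tolist(),"\n   w8",g[0:260:4,c].tolist())
for r_ in (10,40,80,120,160,180): 
    for n,q in(("w7",g7),("w8",g)): print(r_,n,q[r_,160:400:5].tolist())
E
```

```text
24.4 [ 0.5421 -0.2381  0.0796] [-1.7205 -2.3993  3.0823]
200 w7 [155, 148, 147, 130, 143, 139, 58, 109, 154, 152, 150, 149, 151, 154, 152, 150, 148, 147, 149, 151, 151, 153, 155, 156, 156, 155, 151, 150, 150, 151, 151, 150, 149, 151, 154, 154, 154, 151, 153, 154, 155, 154, 155, 154, 152, 155, 153, 130, 138, 138, 138, 139, 139, 139, 139, 139, 139, 140, 139, 139, 140, 139, 138, 138, 139] 
   w8 [135, 135, 135, 137, 141, 72, 134, 144, 59, 58, 25, 51, 51, 50, 111, 145, 141, 133, 144, 115, 149, 159, 142, 136, 136, 136, 135, 139, 141, 142, 138, 134, 133, 136, 138, 141, 141, 141, 140, 138, 140, 142, 142, 142, 142, 139, 140, 141, 140, 139, 138, 136, 135, 133, 134, 133, 134, 136, 134, 134, 146, 144, 145, 144, 145]
220 w7 [139, 139, 139, 139, 139, 140, 141, 169, 160, 159, 159, 160, 165, 165, 161, 157, 157, 161, 166, 167, 166, 167, 165, 166, 166, 166, 167, 165, 163, 161, 163, 166, 167, 167, 165, 160, 160, 162, 163, 163, 167, 169, 167, 166, 165, 166, 168, 158, 93, 90, 93, 139, 147, 146, 146, 148, 147, 147, 147, 147, 147, 147, 148, 146, 147] 
   w8 [136, 135, 136, 137, 136, 137, 140, 102, 101, 10
[... 5770 characters left out ...]
2, 139, 140, 143, 144, 145, 147, 142, 140, 146, 148, 142, 140, 146, 150, 149, 146, 144, 140, 134, 137, 142, 142, 140, 137, 130, 130, 133, 139, 134, 130, 131, 130, 125, 123, 119, 115, 108, 99, 88, 126, 130]
180 w7 [140, 141, 145, 145, 140, 132, 141, 150, 155, 159, 156, 162, 166, 168, 168, 169, 170, 171, 171, 168, 164, 167, 171, 171, 170, 169, 170, 171, 169, 168, 166, 156, 160, 162, 151, 147, 151, 142, 144, 134, 132, 127, 105, 120, 143, 140, 143, 145]
180 w8 [145, 143, 110, 122, 128, 130, 134, 138, 139, 137, 137, 138, 145, 148, 146, 148, 146, 148, 147, 147, 147, 145, 141, 141, 145, 146, 137, 140, 146, 145, 137, 134, 136, 137, 132, 132, 133, 127, 126, 122, 118, 115, 107, 103, 89, 126, 125, 138]
```

The roll slid towards the grip, probably when the arm stopped. It now appears to rest on the near cheek with the spindle pitched up. I'll lift clear and measure.

servo_tool --deltas '[0,0,-0.2,0,0,0,15,0,0,-0.3,0,0,0,15,0,0,-0.4,0,0,0,15,0,0,-0.4,0,0,0,15,0,0,-0.4,0,0,0,15,0,0,-0.3,0,0,0,15,0,0,-0.2,0,0,0,15,0,0,0,0,0,0,15,0,0,0,0,0,0,15,0,0,0,0,0,0,15]'

```text
t: 25.7
ee_pos: [0.5417, -0.236, 0.1334]
tool_rot: [-0.0, 0.679, 0.734, -0.0]
contact_force: [-0.0, -1.2, -2.4]
width: 0.0189
finger_force: 61.1
```

```bash
cat >> h.py <<'E'
import cv2
def look(tag,rows_t=(205,215,225,235)):
    """roll face/rear edges along tool x, tube height from its apparent width"""
    s,p,r=pose(); M=r.as_matrix(); m=manip.camera_model("wrist"); f=manip.grab_frame("wrist")[:,:,::-1]
    cv2.imwrite(f"pics/{tag}.png",f); np.savez(f"{tag}.npz",**m,p=p,R=M)
    g=cv2.cvtColor(f,cv2.COLOR_BGR2GRAY).astype(int); X=M[:,0]; e=M[:,1]
    print("t",s["t"],"p",p,"x",X,"F",s["contact_force"],"w",s["width"])
    c=g[:,279]; print("col279",[(i,int(c[i]),int(c[i+1])) for i in range(0,300) if abs(c[i+1]-c[i])>25])
    for row in list(range(4,60,10))+list(range(180,256,10)):
        q=g[row,240:320]; d=np.abs(np.diff(q)); l=[i for i in range(0,36) if d[i]>25]; rr=[i for i in range(42,79) if d[i]>25]
        if not l or not rr: continue
        l=l[-1] if 0 else l[0]; rr=rr[-1]
        a=[]
        for cc in (240+l+1,240+rr): 
            o,v=ray("wrist",(cc,row),m); w=M.T@v; a.append(np.arctan2(w[1],w[2]))
        h=(a[1]-a[0])/2; D=.008/np.sin(h); o2=M.T@(o-p); w=M.T@ray("wrist",(240+(l+rr)/2,row),m)[1]
        zz=o2[2]+D*np.cos(np.mean(a)); al=o2[0]+w[0]/w[2]*(zz-o2[2])
        print(row,240+l+1,240+rr,"along %.3f  above TCP %.4f"%(al,-zz))
E
python3 - <<'E'
from h import *
look("w9")
g=cv2.imread("pics/w9.png",0)
for r_ in (20,60,100,140,180,220): print(r_,g[r_,160:400:6].tolist())
E
```

```text
t 25.7 p [ 0.5417 -0.236   0.1334] x [-0.0783  0.9969  0.0005] F [-0.0078 -1.196  -2.3693] w 0.018894263358184647
col279 [(62, 142, 102), (64, 122, 158), (245, 124, 83), (255, 47, 6), (278, 32, 73), (280, 78, 52), (281, 52, 14)]
4 257 303 along 0.112  above TCP 0.0405
14 258 304 along 0.108  above TCP 0.0400
24 258 304 along 0.105  above TCP 0.0396
34 258 304 along 0.101  above TCP 0.0393
44 258 304 along 0.097  above TCP 0.0390
54 258 303 along 0.094  above TCP 0.0363
250 247 305 along 0.035  above TCP 0.0712
20 [133, 134, 139, 135, 136, 52, 131, 140, 149, 134, 133, 132, 133, 134, 137, 137, 131, 91, 116, 130, 143, 127, 114, 90, 78, 119, 116, 123, 132, 129, 124, 121, 112, 111, 117, 122, 117, 123, 130, 135]
60 [132, 138, 138, 137, 141, 139, 135, 131, 130, 53, 54, 51, 99, 99, 101, 103, 59, 92, 116, 131, 142, 125, 114, 91, 53, 98, 98, 99, 98, 96, 106, 95, 114, 113, 121, 125, 119, 130, 131, 137]
100 [137, 140, 102, 123, 131, 138, 142, 141, 147, 151, 151, 153, 155, 158, 155, 157, 161, 160, 157, 158, 159, 159, 160, 162, 159, 153, 151, 148, 155, 147, 144, 147, 146, 143, 131, 136, 125, 118, 107, 138]
140 [138, 141, 138, 119, 129, 131, 142, 146, 150, 151, 149, 156, 151, 150, 160, 160, 157, 158, 149, 151, 159, 158, 153, 147, 149, 156, 157, 150, 149, 151, 146, 147, 141, 141, 133, 130, 122, 112, 95, 137]
180 [138, 142, 136, 102, 122, 132, 140, 146, 148, 145, 151, 156, 156, 157, 161, 161, 162, 162, 161, 159, 160, 162, 160, 158, 156, 155, 156, 154, 152, 152, 151, 145, 142, 134, 133, 120, 114, 108, 120, 136]
220 [136, 140, 136, 139, 139, 125, 135, 141, 146, 150, 153, 156, 157, 156, 160, 161, 161, 163, 162, 161, 155, 153, 155, 161, 158, 156, 146, 142, 148, 147, 140, 139, 137, 128, 122, 114, 99, 139, 137, 140]
```

```bash
cat >> h.py <<'E'
def plan2(segs):
    """segs: (target xyz, total tool rotvec deg (3), grip, rows); works for a tilted tool"""
    s,p,r=pose(); out=[]
    for t,rv,gp,n in segs:
        t=np.array(t); dp=(t-p)/n; dr=np.array(rv)/n
        for i in range(n):
            out.append([*(r.inv().apply(dp)/.025),*(dr/5),gp]); r=r*R.from_rotvec(np.radians(dr))
        p=t
    out=np.round(np.array(out),2)+0.
    for i in range(0,len(out),10): print("CALL",i//10,len(out[i:i+10]),"\n",", ".join("%g"%v for v in out[i:i+10].ravel()), "!!" if abs(out[:,:6]).max()>1 else "")
E
python3 - <<'E'
from h import *
s,p,r=pose();print(p)
plan2([((.540,-.216,.133),(0,-6.3,0),15,5),((.540,-.216,.100),(0,0,0),15,4),((.540,-.216,.100),(0,0,0),15,1)])
E
```

```text
[ 0.5417 -0.236   0.1334]
CALL 0 10 
 0.16, 0, 0, 0, -0.25, 0, 15, 0.16, 0, 0, 0, -0.25, 0, 15, 0.16, 0, 0, 0, -0.25, 0, 15, 0.16, 0, -0.01, 0, -0.25, 0, 15, 0.16, 0, -0.01, 0, -0.25, 0, 15, 0.04, 0, 0.33, 0, 0, 0, 15, 0.04, 0, 0.33, 0, 0, 0, 15, 0.04, 0, 0.33, 0, 0, 0, 15, 0.04, 0, 0.33, 0, 0, 0, 15, 0, 0, 0, 0, 0, 0, 15
```

servo_tool --deltas '[0.16,0,0,0,-0.25,0,15,0.16,0,0,0,-0.25,0,15,0.16,0,0,0,-0.25,0,15,0.16,0,0,0,-0.25,0,15,0.16,0,0,0,-0.25,0,15,0.03,0,0.28,0,0,0,15,0.03,0,0.28,0,0,0,15,0.03,0,0.28,0,0,0,15,0.03,0,0.28,0,0,0,15,0,0,0,0,0,0,15]'

```text
t: 27.0
ee_pos: [0.5397, -0.2164, 0.1038]
tool_rot: [0.039, 0.678, 0.733, -0.037]
contact_force: [-1.0, 1.3, -1.5]
width: 0.0194
finger_force: 61.1
```

```bash
python3 - <<'E'
from h import *
look("w10")
m=dict(np.load("w10.npz"));p=m["p"];M=m["R"]
g=cv2.imread("pics/w10.png",0)
for r_ in range(20,260,20): print(r_,g[r_,160:400:6].tolist())
# expected pixel rows: cheek tops inner/outer edges, at y=+-38
for x in (-.045,-.033,.033,.045): print(x,[np.round(proj("wrist",[*st(x,y,np.array([.538,-.1695])),.091],m)) for y in(.04,-.04)])
print("tool z",M[:,2])
E
```

```text
t 27.0 p [ 0.5397 -0.2164  0.1038] x [-0.0776  0.9911 -0.1081] F [-0.9931  1.2971 -1.5188] w 0.01941774335812882
col279 [(62, 149, 100), (64, 109, 151), (245, 129, 81), (247, 89, 127), (253, 126, 95), (254, 95, 18), (278, 32, 71), (281, 54, 14)]
4 258 303 along 0.113  above TCP 0.0380
14 258 304 along 0.108  above TCP 0.0400
24 257 304 along 0.104  above TCP 0.0421
34 258 304 along 0.101  above TCP 0.0393
54 258 303 along 0.094  above TCP 0.0363
250 247 316 along 0.040  above TCP 0.0844
20 [30, 27, 125, 134, 140, 127, 133, 131, 130, 130, 129, 131, 135, 135, 135, 129, 125, 93, 120, 135, 151, 131, 117, 93, 73, 124, 116, 115, 118, 127, 129, 123, 122, 119, 112, 109, 111, 117, 118, 114]
40 [131, 137, 120, 120, 126, 133, 85, 132, 132, 130, 133, 132, 138, 137, 136, 128, 126, 95, 119, 136, 148, 131, 116, 93, 86, 122, 116, 116, 121, 130, 129, 123, 123, 118, 111, 110, 113, 121, 120, 117]
60 [130, 136, 139, 108, 116, 118, 125, 126, 119, 121, 76, 93, 94, 94, 92, 93, 94, 94, 121, 135, 147, 129, 116, 92, 71, 91, 92, 90, 88, 90, 79, 118, 115, 91, 111, 111, 117, 123, 119, 120]
80 [131, 139, 111, 127
[... 1340 characters left out ...]
56, 152, 151, 151, 141, 145, 143, 136, 134, 127, 112, 97, 133, 134]
220 [135, 135, 138, 135, 132, 129, 138, 144, 149, 153, 158, 160, 161, 161, 163, 164, 164, 164, 164, 164, 159, 157, 159, 164, 162, 160, 149, 145, 152, 150, 144, 141, 141, 131, 124, 116, 98, 136, 135, 137]
240 [137, 134, 137, 136, 131, 132, 133, 89, 91, 91, 88, 114, 149, 151, 158, 164, 163, 160, 164, 163, 160, 159, 160, 154, 160, 159, 145, 144, 139, 114, 89, 91, 91, 119, 123, 120, 136, 135, 138, 134]
-0.045 [array([212., 243.]), array([355., 242.])]
-0.033 [array([210., 224.]), array([357., 223.])]
0.033 [array([201., 100.]), array([365.,  99.])]
0.045 [array([200.,  76.]), array([366.,  75.])]
tool z [ 0.0067 -0.108  -0.9941]
```

```bash
python3 - <<'E'
from h import *
m=dict(np.load("w10.npz"));p=m["p"];M=m["R"]
def tl(px,h):
    o,v=ray("wrist",px,m); o=M.T@(o-p); v=M.T@v; return o+v*(-h-o[2])/v[2]
for h in (.066,.072,.078): print(h,"front",tl((279,246),h)[0],"rear",tl((279,63.5),h)[0])
a=.048; w=p+M@np.array([a,0,-.034]); print("roll centre-ish world",w)
X=np.array([np.cos(np.radians(YAW)),np.sin(np.radians(YAW))])
for c in ([.538,-.1695],[.538,-.172]): print("stand x of roll centre",(w[:2]-c)@X)
g=cv2.imread("pics/w10.png",0)
for c in (170,178,186,194,366,374,382,390): print(c,g[40:270:5,c].tolist())
E
```

```text
0.066 front 0.03391583946559861 rear 0.0853890888850997
0.072 front 0.036378586917081825 rear 0.08434850158703636
0.078 front 0.038841334368565045 rear 0.083307914288973
roll centre-ish world [ 0.5357 -0.1652  0.1324]
stand x of roll centre 0.00448814783471058
stand x of roll centre 0.006979379982834315
170 [120, 113, 140, 139, 139, 138, 140, 139, 99, 100, 99, 97, 100, 100, 125, 126, 140, 141, 141, 139, 139, 139, 140, 139, 140, 139, 140, 139, 139, 138, 138, 138, 138, 138, 139, 138, 136, 137, 138, 137, 136, 136, 134, 135, 134, 134]
178 [120, 117, 118, 119, 108, 136, 136, 136, 127, 125, 122, 124, 126, 125, 126, 126, 125, 122, 121, 121, 122, 120, 118, 117, 115, 113, 111, 108, 107, 104, 115, 131, 137, 136, 136, 136, 135, 136, 137, 136, 136, 136, 137, 137, 137, 136]
186 [129, 125, 119, 120, 119, 115, 117, 142, 137, 137, 137, 137, 135, 133, 130, 135, 137, 135, 135, 134, 134, 133, 129, 129, 130, 130, 128, 127, 130, 131, 128, 127, 127, 127, 124, 121, 119, 131, 131, 132, 130, 131, 131, 130, 130, 130]
194 [107, 134, 130, 127, 125, 120, 112, 147, 144, 144, 143, 143, 146, 144, 140, 139, 139, 141
[... 368 characters left out ...]
20, 121]
374 [112, 112, 113, 114, 114, 115, 147, 133, 131, 132, 131, 130, 132, 133, 132, 128, 126, 124, 125, 128, 127, 125, 123, 123, 125, 126, 125, 121, 117, 116, 115, 118, 119, 117, 115, 112, 113, 121, 122, 124, 128, 133, 135, 135, 135, 135]
382 [121, 122, 122, 122, 123, 123, 117, 121, 118, 121, 123, 121, 119, 119, 118, 118, 118, 117, 117, 118, 114, 106, 105, 109, 113, 114, 112, 110, 110, 107, 104, 101, 97, 94, 90, 137, 136, 135, 135, 135, 135, 135, 135, 137, 137, 138]
390 [117, 118, 117, 117, 117, 117, 118, 109, 103, 103, 102, 101, 99, 98, 98, 97, 94, 91, 88, 83, 86, 90, 112, 122, 132, 133, 134, 135, 135, 135, 134, 134, 135, 134, 135, 135, 136, 137, 137, 138, 136, 135, 134, 134, 135, 136]
```

```bash
python3 - <<'E'
from h import *
plan2([((.5400,-.2220,.109),(0,0,0),15,2),((.5412,-.2345,.109),(0,0,0),15,3),((.5412,-.2345,.081),(0,0,0),15,4),((.5412,-.2345,.081),(0,0,0),15,1)])
E
```

```text
CALL 0 10 
 -0.12, -0.01, -0.08, 0, 0, 0, 15, -0.12, -0.01, -0.08, 0, 0, 0, 15, -0.17, 0, 0.02, 0, 0, 0, 15, -0.17, 0, 0.02, 0, 0, 0, 15, -0.17, 0, 0.02, 0, 0, 0, 15, 0.03, 0, 0.28, 0, 0, 0, 15, 0.03, 0, 0.28, 0, 0, 0, 15, 0.03, 0, 0.28, 0, 0, 0, 15, 0.03, 0, 0.28, 0, 0, 0, 15, 0, 0, 0, 0, 0, 0, 15
```

servo_tool --deltas '[-0.12,0,-0.08,0,0,0,15,-0.12,0,-0.08,0,0,0,15,-0.17,0,0.02,0,0,0,15,-0.17,0,0.02,0,0,0,15,-0.17,0,0.02,0,0,0,15,0.03,0,0.28,0,0,0,15,0.03,0,0.28,0,0,0,15,0.03,0,0.28,0,0,0,15,0.03,0,0.28,0,0,0,15,0,0,0,0,0,0,15]'

```text
t: 28.3
ee_pos: [0.5411, -0.2344, 0.0802]
tool_rot: [0.039, 0.678, 0.733, -0.037]
contact_force: [-0.1, -0.7, -3.1]
width: 0.019
finger_force: 61.1
```

```bash
python3 - <<'E'
from h import *
look("w11")
m=dict(np.load("w11.npz"));p=m["p"];M=m["R"]
g=cv2.imread("pics/w11.png",0)
def tl(px,h):
    o,v=ray("wrist",px,m); o=M.T@(o-p); v=M.T@v; return o+v*(-h-o[2])/v[2]
print("rows",g[50:75,240].tolist(),g[235:262,240].tolist(),g[235:262,320].tolist())
for c in (204,196,188,180,172,360,368,376): print(c,g[30:270:5,c].tolist())
E
```

```text
t 28.3 p [ 0.5411 -0.2344  0.0802] x [-0.0783  0.9911 -0.1081] F [-0.1111 -0.6915 -3.0661] w 0.018980780280051446
col279 [(65, 139, 91), (66, 91, 121), (67, 121, 152), (253, 126, 94), (254, 94, 19), (278, 32, 70), (281, 52, 11)]
4 258 303 along 0.113  above TCP 0.0380
250 258 312 along 0.032  above TCP 0.0651
rows [59, 31, 59, 60, 59, 60, 60, 59, 59, 59, 59, 58, 60, 59, 58, 59, 59, 17, 24, 83, 117, 145, 164, 162, 162] [160, 160, 159, 158, 157, 156, 155, 155, 154, 148, 140, 138, 140, 141, 142, 142, 142, 142, 143, 141, 142, 142, 142, 143, 150, 59, 9] [152, 151, 151, 150, 151, 151, 148, 142, 139, 105, 105, 131, 130, 129, 129, 129, 129, 130, 129, 131, 132, 135, 79, 56, 62, 25, 5]
204 [121, 113, 97, 26, 13, 11, 51, 58, 126, 124, 153, 150, 151, 148, 151, 152, 152, 147, 144, 145, 146, 149, 150, 150, 151, 152, 151, 150, 149, 150, 149, 147, 145, 143, 140, 140, 140, 142, 144, 144, 143, 134, 138, 138, 139, 139, 138, 139]
196 [110, 129, 55, 51, 18, 46, 47, 30, 54, 102, 154, 145, 144, 146, 146, 146, 144, 146, 146, 147, 147, 145, 142, 140, 138, 137, 139, 139, 138, 136, 135, 136, 138, 138, 137, 134
[... 784 characters left out ...]
11, 91, 92, 90, 91, 90, 86, 141, 139, 143, 143, 144, 143, 140, 139, 137, 139, 138, 139, 142, 142, 143, 138, 138, 141, 139, 138, 138, 140, 140, 139, 137, 136, 136, 135, 133, 133, 132, 130, 111, 91, 114, 125, 127, 128, 129, 130]
368 [87, 89, 87, 91, 92, 91, 89, 88, 140, 131, 135, 136, 132, 130, 132, 137, 135, 130, 127, 127, 133, 136, 134, 130, 130, 128, 128, 129, 129, 129, 132, 129, 126, 126, 128, 126, 125, 125, 126, 118, 89, 89, 109, 126, 124, 122, 122, 121]
376 [110, 111, 110, 91, 91, 91, 89, 90, 136, 128, 126, 123, 127, 130, 130, 126, 125, 127, 123, 121, 126, 127, 123, 122, 123, 124, 124, 120, 117, 119, 120, 120, 119, 118, 119, 120, 117, 112, 97, 122, 121, 120, 119, 120, 119, 120, 121, 125]
```

```bash
python3 - <<'E'
from h import *
plan2([((.5424,-.2505,.081),(0,0,0),15,7),((.5422,-.2465,.081),(0,0,0),15,3)])
E
```

```text
CALL 0 10 
 -0.09, 0, 0.01, 0, 0, 0, 15, -0.09, 0, 0.01, 0, 0, 0, 15, -0.09, 0, 0.01, 0, 0, 0, 15, -0.09, 0, 0.01, 0, 0, 0, 15, -0.09, 0, 0.01, 0, 0, 0, 15, -0.09, 0, 0.01, 0, 0, 0, 15, -0.09, 0, 0.01, 0, 0, 0, 15, 0.05, 0, -0.01, 0, 0, 0, 15, 0.05, 0, -0.01, 0, 0, 0, 15, 0.05, 0, -0.01, 0, 0, 0, 15
```

servo_tool --deltas '[-0.09,0,0.01,0,0,0,15,-0.09,0,0.01,0,0,0,15,-0.09,0,0.01,0,0,0,15,-0.09,0,0.01,0,0,0,15,-0.09,0,0.01,0,0,0,15,-0.1,0,0.01,0,0,0,15,-0.1,0,0.01,0,0,0,15,0.05,0,-0.01,0,0,0,15,0.05,0,-0.01,0,0,0,15,0.05,0,-0.01,0,0,0,15]'

```text
t: 29.6
ee_pos: [0.5428, -0.247, 0.0816]
tool_rot: [0.04, 0.678, 0.733, -0.037]
contact_force: [0.3, 0.4, -2.0]
width: 0.0193
finger_force: 61.1
```

```bash
python3 - <<'E'
from h import *
look("w12")
m=dict(np.load("w12.npz"));p=m["p"];M=m["R"]
g=cv2.imread("pics/w12.png",0)
print("rear",g[0:80:2,240].tolist(),"front",g[180:262:2,240].tolist())
for c in (196,188,180,360,368): print(c,g[0:270:5,c].tolist())
plan2([((.5422,-.2465,.062),(0,0,0),15,5),((.5422,-.2465,.048),(0,0,0),15,5)])
E
```

```text
t 29.6 p [ 0.5428 -0.247   0.0816] x [-0.0781  0.991  -0.1089] F [ 0.2798  0.4349 -2.0329] w 0.019299120505888976
col279 [(52, 125, 159), (236, 129, 54), (240, 57, 87), (241, 87, 128), (253, 127, 95), (254, 95, 18), (278, 32, 72), (280, 77, 51), (281, 51, 12)]
4 258 303 along 0.113  above TCP 0.0380
24 253 306 along 0.100  above TCP 0.0547
34 257 314 along 0.095  above TCP 0.0614
240 260 302 along 0.025  above TCP 0.0384
250 258 313 along 0.033  above TCP 0.0667
rear [95, 95, 96, 96, 95, 81, 58, 58, 58, 59, 59, 59, 59, 60, 58, 59, 59, 59, 60, 22, 23, 22, 23, 23, 22, 25, 55, 166, 162, 161, 157, 156, 156, 155, 156, 156, 157, 159, 160, 160] front [161, 160, 161, 161, 162, 163, 163, 163, 164, 163, 163, 163, 164, 164, 164, 164, 164, 163, 163, 163, 162, 163, 161, 159, 160, 157, 144, 142, 141, 142, 143, 142, 141, 141, 142, 141, 142, 141, 142, 143, 60]
196 [53, 123, 53, 47, 51, 48, 47, 2, 111, 83, 63, 96, 155, 145, 141, 145, 147, 146, 145, 141, 141, 143, 145, 145, 146, 148, 147, 147, 143, 143, 143, 144, 141, 141, 143, 143, 142, 143, 144, 146, 146, 145, 141, 141, 124, 138, 138, 138, 138, 138,
[... 698 characters left out ...]
, 135, 134, 136, 138, 139, 136, 132, 131, 131, 128, 128, 128, 126, 125, 118, 125, 127, 127, 129, 129, 131, 130, 129, 129]
368 [111, 110, 109, 92, 92, 91, 91, 90, 75, 20, 114, 113, 144, 135, 139, 140, 139, 139, 135, 135, 132, 131, 132, 132, 133, 132, 130, 132, 129, 128, 130, 129, 127, 128, 129, 127, 124, 121, 121, 120, 118, 117, 118, 118, 131, 128, 126, 125, 123, 123, 122, 122, 120, 120]
CALL 0 10 
 0.02, -0.01, 0.16, 0, 0, 0, 15, 0.02, -0.01, 0.16, 0, 0, 0, 15, 0.02, -0.01, 0.16, 0, 0, 0, 15, 0.02, -0.01, 0.16, 0, 0, 0, 15, 0.02, -0.01, 0.16, 0, 0, 0, 15, 0.01, 0, 0.11, 0, 0, 0, 15, 0.01, 0, 0.11, 0, 0, 0, 15, 0.01, 0, 0.11, 0, 0, 0, 15, 0.01, 0, 0.11, 0, 0, 0, 15, 0.01, 0, 0.11, 0, 0, 0, 15
```

servo_tool --deltas '[0.02,-0.02,0.16,0,0,0,15,0.02,-0.01,0.16,0,0,0,15,0.02,0,0.16,0,0,0,15,0.02,0,0.16,0,0,0,15,0.01,0,0.12,0,0,0,15,0.01,0,0.12,0,0,0,15,0.01,0,0.1,0,0,0,15,0.01,0,0.1,0,0,0,15,0.01,0,0.08,0,0,0,15,0,0,0,0,0,0,15]'

```text
t: 30.9
ee_pos: [0.542, -0.2471, 0.0522]
tool_rot: [0.04, 0.678, 0.733, -0.037]
contact_force: [-0.4, -0.0, -2.8]
width: 0.0189
finger_force: 61.1
```

```bash
python3 - <<'E'
from h import *
look("w13"); s,p,r=pose(); print(s["wrist_torque"],s["finger_force"])
g=cv2.imread("pics/w13.png",0)
print("rear",g[0:80:2,240].tolist(),"front",g[180:262:2,240].tolist())
E
```

```text
t 30.9 p [ 0.542  -0.2471  0.0522] x [-0.078   0.991  -0.1088] F [-0.3833 -0.0222 -2.824 ] w 0.018912123674614142
col279 [(50, 153, 121), (52, 126, 161), (253, 129, 96), (254, 96, 20), (278, 31, 73), (280, 78, 52), (281, 52, 13)]
14 248 305 along 0.101  above TCP 0.0620
24 254 305 along 0.101  above TCP 0.0508
240 260 302 along 0.025  above TCP 0.0384
250 258 314 along 0.034  above TCP 0.0683
[ 0.0638 -0.0012 -0.0151] 61.13187074661255
rear [60, 60, 59, 59, 58, 60, 59, 59, 59, 60, 58, 57, 60, 55, 22, 23, 22, 25, 24, 24, 25, 23, 22, 23, 24, 37, 58, 163, 165, 162, 160, 160, 160, 160, 160, 159, 159, 160, 161, 161] front [160, 161, 161, 160, 161, 162, 162, 164, 163, 163, 163, 164, 165, 166, 167, 167, 166, 167, 167, 166, 166, 165, 166, 166, 166, 162, 150, 40, 60, 61, 63, 73, 72, 67, 147, 144, 145, 145, 145, 146, 61]
```

servo_tool --deltas '[0,0,0.05,0,0,0,15,0,0,0.05,0,0,0,15,0,0,0.05,0,0,0,15,0,0,0.04,0,0,0,15,0,0,0.03,0,0,0,15,0,0,0,0,0,0,15,0,0,0,0,0,0,15,0,0,0,0,0,0,15,0,0,0,0,0,0,15,0,0,0,0,0,0,15]'

```text
t: 32.2
ee_pos: [0.5422, -0.2477, 0.0474]
tool_rot: [0.04, 0.678, 0.733, -0.037]
contact_force: [-3.4, 0.8, 5.4]
width: 0.019
finger_force: 62.2
```

```bash
python3 - <<'E'
from h import *
s,p,r=pose(); print(p,s["contact_force"],s["wrist_torque"],r.as_matrix()[:,0])
E
```

```text
[ 0.5422 -0.2477  0.0474] [-3.3868  0.7725  5.3773] [0.3557 0.7582 0.0176] [-0.078   0.991  -0.1091]
```

servo_tool --deltas '[0,-0.03,-0.02,0,-0.1,0,15,0,0,-0.01,0,-0.1,0,15,0,0,0,0,-0.1,0,15,0,0,0,0,0,0,15,0,0,0,0,0,0,15,0,0,0,0,0,0,15,0,0,0,0,0,0,15,0,0,0,0,0,0,15,0,0,0,0,0,0,15,0,0,0,0,0,0,15]'

```text
t: 33.45
ee_pos: [0.5418, -0.2481, 0.048]
tool_rot: [0.05, 0.677, 0.733, -0.046]
contact_force: [2.0, -3.9, 5.9]
width: 0.0186
finger_force: 62.2
```

```bash
python3 - <<'E'
from h import *
look("w14"); s,p,r=pose(); print(p,s["contact_force"],s["wrist_torque"],r.as_matrix()[:,0])
g=cv2.imread("pics/w14.png",0); print("rear",g[0:80:2,240].tolist())
E
```

```text
t 33.45 p [ 0.5418 -0.2481  0.048 ] x [-0.0773  0.9878 -0.1354] F [ 1.9664 -3.9276  5.9107] w 0.018594819968519867
col279 [(52, 155, 111), (54, 121, 153), (254, 130, 95), (255, 95, 19), (279, 34, 73), (281, 81, 54), (282, 54, 13)]
4 247 308 along 0.102  above TCP 0.0684
14 252 308 along 0.102  above TCP 0.0604
24 252 305 along 0.100  above TCP 0.0547
240 260 299 along 0.022  above TCP 0.0295
250 247 318 along 0.041  above TCP 0.0863
[ 0.5418 -0.248   0.0479] [ 0.6329 -2.3769  4.9479] [-0.0518 -0.2598 -0.0498] [-0.0774  0.9878 -0.1353]
rear [60, 60, 59, 59, 59, 59, 59, 59, 61, 59, 60, 60, 23, 23, 23, 23, 25, 23, 24, 23, 25, 22, 24, 47, 46, 45, 43, 96, 158, 166, 164, 161, 160, 160, 160, 159, 159, 161, 161, 163]
```

Both slots now carry the spindle: about 7 N upward, with the moment balanced between the cheeks. I'll release and rise.

```bash
python3 - <<'E'
from h import *
plan2([((.5418,-.248,.0478),(0,0,0),50,4),((.5418,-.248,.090),(0,0,0),50,3),((.5418,-.248,.150),(0,7.8,0),50,3)])
E
```

```text
CALL 0 10 
 0, 0, 0, 0, 0, 0, 50, 0, 0, 0, 0, 0, 0, 50, 0, 0, 0, 0, 0, 0, 50, 0, 0, 0, 0, 0, 0, 50, -0.08, 0, -0.56, 0, 0, 0, 50, -0.08, 0, -0.56, 0, 0, 0, 50, -0.08, 0, -0.56, 0, 0, 0, 50, -0.11, 0, -0.79, 0, 0.52, 0, 50, -0.07, 0, -0.8, 0, 0.52, 0, 50, -0.04, 0, -0.8, 0, 0.52, 0, 50
```

servo_tool --deltas '[0,0,0,0,0,0,50,0,0,0,0,0,0,50,0,0,0,0,0,0,50,0,0,0,0,0,0,50,-0.08,0,-0.56,0,0,0,50,-0.08,0,-0.56,0,0,0,50,-0.08,0,-0.56,0,0,0,50,-0.11,0,-0.79,0,0.52,0,50,-0.07,0,-0.8,0,0.52,0,50,-0.04,0,-0.8,0,0.52,0,50]'

```text
t: 34.75
ee_pos: [0.5417, -0.2482, 0.1522]
tool_rot: [-0.0, 0.679, 0.734, 0.001]
contact_force: [0.3, 0.0, -0.4]
width: 0.0501
finger_force: 0.0
```

```bash
python3 - <<'E'
from h import *
s,p,r=pose(); M=r.as_matrix(); print(s["t"],p,M[:,0],s["contact_force"],s["width"])
m=manip.camera_model("wrist");f=manip.grab_frame("wrist")[:,:,::-1];cv2.imwrite("pics/w15.png",f);np.savez("w15.npz",**m)
g=cv2.cvtColor(f,cv2.COLOR_BGR2GRAY).astype(int);S=cv2.cvtColor(f,cv2.COLOR_BGR2HSV)[:,:,1]
C=np.array([.538,-.1695])
for k,(x,y,z) in dict(pivot=(.039,.034,.0965),nose=(.065,0,.078),gripend=(-.103,0,.09),gripfront=(-.053,0,.09),cheekmT=(-.033,-.03,.091),cheekpT=(.033,-.03,.091),rollm=(-.025,0,.113),rollp=(.025,0,.113),rollL=(0,.04,.073),rollR=(0,-.04,.073)).items(): print(k,np.round(proj("wrist",[*st(x,y,C),z],m)))
for c in (250,265,279,295,310): print(c,[(i,int(g[i,c]),int(g[i+1,c])) for i in range(0,300) if abs(g[i+1,c]-g[i,c])>20])
for r_ in (10,30,60,90,120,150): print(r_,g[r_,180:380:5].tolist())
E
```

```text
34.75 [ 0.5417 -0.2482  0.1522] [-0.0787  0.9969  0.0015] [ 0.3308  0.0193 -0.3911] 0.05014102105462525
pivot [230.  48.]
nose [283.  18.]
gripend [284. 253.]
gripfront [284. 185.]
cheekmT [329. 156.]
cheekpT [329.  58.]
rollm [284. 147.]
rollp [284.  63.]
rollL [227. 109.]
rollR [339. 108.]
250 [(35, 150, 129), (36, 129, 104), (63, 98, 25), (77, 20, 63), (78, 63, 185), (157, 160, 112), (158, 112, 43), (168, 44, 99), (179, 102, 43), (212, 74, 102), (213, 102, 159), (280, 158, 116), (281, 116, 65), (289, 109, 44), (297, 37, 71)]
265 [(35, 143, 108), (76, 21, 70), (77, 70, 182), (158, 171, 88), (159, 88, 28), (184, 47, 26), (196, 23, 60), (198, 75, 44), (199, 44, 12), (239, 18, 55), (240, 55, 77), (241, 77, 48), (242, 48, 6), (248, 21, 42), (249, 42, 118), (250, 118, 154), (271, 152, 92), (274, 98, 57), (275, 57, 30), (291, 47, 75)]
279 [(77, 138, 176), (158, 163, 97), (159, 97, 69), (174, 74, 142), (184, 134, 32), (185, 32, 8), (197, 17, 47), (198, 47, 75), (199, 75, 34), (200, 34, 12), (240, 8, 39), (241, 39, 70), (243, 61, 13), (251, 12, 49), (260, 60, 118), (268, 141, 65), (284, 70
[... 1006 characters left out ...]
 118, 56, 75, 74, 107, 107, 106, 105, 105, 105, 103, 104, 102, 122, 124, 133, 136, 128, 137]
90 [143, 150, 151, 148, 143, 142, 146, 119, 104, 120, 133, 151, 160, 167, 170, 172, 176, 175, 175, 173, 173, 175, 175, 165, 172, 160, 161, 148, 143, 127, 113, 105, 101, 98, 124, 129, 135, 133, 132, 144]
120 [146, 150, 150, 146, 142, 146, 146, 107, 100, 123, 142, 151, 163, 160, 172, 175, 176, 175, 174, 175, 171, 176, 171, 166, 168, 158, 156, 144, 141, 121, 105, 48, 99, 116, 128, 135, 139, 131, 131, 140]
150 [148, 150, 150, 145, 143, 147, 144, 142, 98, 125, 140, 155, 160, 168, 174, 176, 171, 176, 176, 177, 176, 167, 174, 164, 160, 157, 148, 142, 130, 116, 95, 100, 99, 129, 131, 140, 136, 132, 135, 146]
```

```bash
sed -i 's/if .12<th<1.45 else 0/if abs(np.sin(2*th))>.24 else 0/' h.py; python3 - <<'E'
from h import *
import h
h.C0=np.array([.538,-.170])
m=dict(np.load("w15.npz"));f=cv2.imread("pics/w15.png");hsv=cv2.cvtColor(f,cv2.COLOR_BGR2HSV)
mk=((hsv[:,:,1]<45)&(hsv[:,:,2]>115)).astype(np.uint8);mk[60:]=0;mk[:,:170]=0;mk[:,262:]=0
n,lab,stt,cen=cv2.connectedComponentsWithStats(mk)
P=st(.039,.034,h.C0);print("P",P,proj("wrist",[*P,.0965],m))
for i in range(1,n):
    if stt[i,4]>30:
        w=onz("wrist",cen[i],.0965,m)[:2]; a=w-P; print(stt[i],cen[i],w,np.hypot(*a),"theta",np.arctan2(a[1],a[0])-np.radians(YAW-90))
for th in (1.8,2.0,2.2): print(th,"tab out start",box(th,1)+(box(th,1)-box(th,-1))*.4)
s,p,r=pose()
th0=2.25;b=box(th0,1); 
w=[(.470,-.20,.150,YAW,0,4),(b[0]-.012,b[1]-.015,.13,YAW,0,5),(b[0]-.012,b[1]-.015,.092,YAW,0,2),(b[0],b[1],.092,YAW,0,1)]
for th in np.linspace(th0,-.05,29)[1:]: q=box(th,1);w.append((q[0],q[1],.092,YAW,0,1))
print(b,box(1.57,1),box(.8,1),box(0,1)); plan(w)
E
```

```text
P [ 0.5009 -0.134 ] [230.0037  49.0371]
[198   0  34  51 805] [213.9056  23.6584] [ 0.4886 -0.1165] 0.02138267595313593 theta 2.0972561396900606
1.8 tab out start [ 0.4644 -0.1061]
2.0 tab out start [ 0.4557 -0.1128]
2.2 tab out start [ 0.4489 -0.1211]
[ 0.4549 -0.1136] [ 0.4828 -0.0863] [ 0.518  -0.0825] [ 0.5483 -0.1129]
CALL 0 10 
 0.57, -0.69, 0.05, 0, 0, -0.02, 0, 0.57, -0.69, 0.05, 0, 0, -0.02, 0, 0.57, -0.69, 0.05, 0, 0, -0.02, 0, 0.57, -0.69, 0.05, 0, 0, -0.02, 0, 0.59, -0.17, 0.16, 0, 0, 0, 0, 0.59, -0.17, 0.16, 0, 0, 0, 0, 0.59, -0.17, 0.16, 0, 0, 0, 0, 0.59, -0.17, 0.16, 0, 0, 0, 0, 0.59, -0.17, 0.16, 0, 0, 0, 0, 0, 0, 0.76, 0, 0, 0, 0 
CALL 1 10 
 0, 0, 0.76, 0, 0, 0, 0, 0.56, 0.53, 0, 0, 0, 0, 0, 0.12, 0.11, 0, 0, 0, 0, 0, 0.11, 0.12, 0, 0, 0, 0, 0, 0.1, 0.13, 0, 0, 0, 0, 0, 0.09, 0.14, 0, 0, 0, 0, 0, 0.08, 0.15, 0, 0, 0, 0, 0, 0.07, 0.16, 0, 0, 0, 0, 0, 0.33, 0.14, 0, 0, 0, 0, 0, 0.06, 0.19, 0, 0, 0, 0, 0 
CALL 2 10 
 0.04, 0.15, 0, 0, 0, 0, 0, 0.31, 0.17, 0, 0, 0, 0, 0, 0, 0.15, 0, 0, 0, 0, 0, -0.01, 0.16, 0, 0, 0, 0, 0, -0.02, 0.15, 0, 0, 0, 0, 0, -0.04, 0.15, 0, 0, 0, 0, 0, -0.05, 0.15, 0, 0, 0, 0, 0, -0.06, 0.15, 0, 0, 0, 0, 0, -0.07, 0.14, 0, 0, 0, 0, 0, -0.09, 0.14, 0, 0, 0, 0, 0 
CALL 3 10 
 -0.1, 0.13, 0, 0, 0, 0, 0, -0.11, 0.12, 0, 0, 0, 0, 0, -0.12, 0.11, 0, 0, 0, 0, 0, -0.13, 0.1, 0, 0, 0, 0, 0, -0.14, 0.09, 0, 0, 0, 0, 0, -0.15, 0.08, 0, 0, 0, 0, 0, -0.15, 0.07, 0, 0, 0, 0, 0, -0.14, 0.24, 0, 0, 0, 0, 0, -0.18, 0.07, 0, 0, 0, 0, 0, -0.16, 0.06, 0, 0, 0, 0, 0
```

servo_tool --deltas '[0.57,-0.69,0.05,0,0,0,0,0.57,-0.69,0.05,0,0,0,0,0.57,-0.69,0.05,0,0,0,0,0.57,-0.69,0.05,0,0,0,0,0.59,-0.17,0.16,0,0,0,0,0.59,-0.17,0.16,0,0,0,0,0.59,-0.17,0.16,0,0,0,0,0.59,-0.17,0.16,0,0,0,0,0.59,-0.17,0.16,0,0,0,0,0,0,0.76,0,0,0,0]'

```text
t: 36.05
ee_pos: [0.4421, -0.123, 0.1068]
tool_rot: [0.001, 0.678, 0.735, 0.001]
contact_force: [0.8, -0.0, -0.4]
width: -0.0001
finger_force: 0.0
```

servo_tool --deltas '[0,0,0.76,0,0,0,0,0.56,0.53,0,0,0,0,0,0.12,0.11,0,0,0,0,0,0.11,0.12,0,0,0,0,0,0.1,0.13,0,0,0,0,0,0.09,0.14,0,0,0,0,0,0.08,0.15,0,0,0,0,0,0.07,0.16,0,0,0,0,0,0.33,0.14,0,0,0,0,0,0.06,0.19,0,0,0,0,0]'

```text
t: 37.3
ee_pos: [0.4799, -0.0824, 0.0873]
tool_rot: [-0.001, 0.678, 0.735, 0.0]
contact_force: [-0.1, -0.2, -0.4]
width: 0.0001
finger_force: 0.4
```

servo_tool --deltas '[0.04,0.15,0,0,0,0,0,0.31,0.17,0,0,0,0,0,0,0.15,0,0,0,0,0,0,0.16,0,0,0,0,0,-0.02,0.15,0,0,0,0,0,-0.04,0.15,0,0,0,0,0,-0.05,0.15,0,0,0,0,0,-0.06,0.15,0,0,0,0,0,-0.07,0.14,0,0,0,0,0,-0.09,0.14,0,0,0,0,0]'

```text
t: 38.55
ee_pos: [0.5176, -0.0804, 0.0873]
tool_rot: [-0.0, 0.679, 0.734, 0.0]
contact_force: [-0.9, 0.6, 0.7]
width: -0.0002
finger_force: 0.3
```

servo_tool --deltas '[-0.1,0.13,0,0,0,0,0,-0.11,0.12,0,0,0,0,0,-0.12,0.11,0,0,0,0,0,-0.13,0.1,0,0,0,0,0,-0.14,0.09,0,0,0,0,0,-0.15,0.08,0,0,0,0,0,-0.15,0.07,0,0,0,0,0,-0.14,0.2,0,0,0,0,0,-0.1,0,0,0,0,0,0,0,0,0,0,0,0,0]'

```text
t: 39.8
ee_pos: [0.5422, -0.1074, 0.0873]
tool_rot: [-0.0, 0.679, 0.734, 0.0]
contact_force: [-0.6, 1.2, -0.4]
width: 0.0001
finger_force: 0.0
```

```bash
python3 - <<'E'
from h import *
import h
h.C0=np.array([.538,-.170])
s,p,r=pose();print(s["t"],p,s["contact_force"],s["wrist_torque"],s["finger_force"],box(0,1))
m=manip.camera_model("wrist");f=manip.grab_frame("wrist")[:,:,::-1];cv2.imwrite("pics/w16.png",f);np.savez("w16.npz",**m)
print("pivot px",proj("wrist",[*st(.039,.034,h.C0),.0965],m),"tab0",proj("wrist",[*st(.043,-.015,h.C0),.114],m))
E
```

```text
39.8 [ 0.5422 -0.1074  0.0873] [-0.5936  1.176  -0.3724] [-0.0574  0.0167 -0.0214] 0.0 [ 0.5483 -0.1129]
pivot px [198.467  303.4491] tab0 [291.4665 317.6843]
```

servo_tool --deltas '[-0.08,0.08,0,0,0,0,0,-0.08,0.08,0,0,0,0,0,-0.06,0.06,0,0,0,0,0,-0.06,0,0,0,0,0,0,-0.04,0,0,0,0,0,0,-0.04,0,0,0,0,0,0,-0.02,0,0,0,0,0,0,-0.02,0,0,0,0,0,0,0,0,0,0,0,0,0,0,0,0,0,0,0,0]'

```text
t: 41.1
ee_pos: [0.5483, -0.1164, 0.0873]
tool_rot: [-0.0, 0.679, 0.734, 0.0]
contact_force: [1.3, 0.9, 0.2]
width: -0.0003
finger_force: 0.2
```

```bash
python3 - <<'E'
from h import *
s,p,r=pose();print(s["t"],p,s["contact_force"],s["wrist_torque"],s["finger_force"])
E
```

```text
41.1 [ 0.5483 -0.1164  0.0873] [1.2551 0.8541 0.2447] [ 0.1333 -0.0472 -0.061 ] 0.21204122342169285
```

servo_tool --deltas '[-0.04,0,0,0,0,0,0,-0.04,0,0,0,0,0,0,-0.04,0,0,0,0,0,0,-0.04,0,0,0,0,0,0,-0.04,0,0,0,0,0,0,0,0,0,0,0,0,0,0,0,0,0,0,0,0,0,0,0,0,0,0,0,0,0,0,0,0,0,0,0,0,0,0,0,0,0]'

```text
t: 42.35
ee_pos: [0.5484, -0.1169, 0.0872]
tool_rot: [-0.003, 0.678, 0.735, 0.002]
contact_force: [-1.9, 7.1, 2.6]
width: 0.0003
finger_force: 3.8
```

```bash
python3 - <<'E'
from h import *
s,p,r=pose();print(s["t"],p,s["contact_force"],s["wrist_torque"],s["finger_force"])
E
```

```text
42.35 [ 0.5484 -0.1169  0.0872] [-1.906   7.0714  2.646 ] [1.6297 0.3528 0.0128] 3.8327763229608536
```

servo_tool --deltas '[0.3,0,0,0,0,0,0,0.3,0,-0.1,0,0,0,0,0,0,-1,0,0,0,0,0,0,-1,0,0,0,0,0,0,-1,0,0,0,0,0,0,-1,0,0,0,0,-1,0,-0.5,0,0,0,0,-1,0,0,0,0,0,0,-1,0,0,0,0,0,0,-1,0,0,0,0,0,0]'

```text
t: 43.6
ee_pos: [0.5553, -0.2081, 0.2024]
tool_rot: [0.0, 0.679, 0.734, -0.0]
contact_force: [-0.1, -0.6, -0.2]
width: -0.0002
finger_force: 0.0
```

servo_tool --deltas '[-0.8,0,0,0,0,0,0,-0.6,0,0,0,0,0,0,0,0,0,0,0,0,0,0,0,0,0,0,0,0,0,0,0,0,0,0,0,0,0,0,0,0,0,0,0,0,0,0,0,0,0,0,0,0,0,0,0,0,0,0,0,0,0,0,0,0,0,0,0,0,0,0]'

```text
t: 44.85
ee_pos: [0.5582, -0.2411, 0.2022]
tool_rot: [-0.0, 0.679, 0.734, 0.0]
contact_force: [-0.6, 0.4, -0.1]
width: 0.0002
finger_force: 0.0
```

```bash
python3 - <<'E'
from h import *
import h
C=np.array([.538,-.170])
s,p,r=pose();print(s["t"],p,s["contact_force"])
m=manip.camera_model("wrist");f=manip.grab_frame("wrist")[:,:,::-1];cv2.imwrite("pics/w17.png",f)
T=manip.grab_frame("top")[:,:,::-1];cv2.imwrite("pics/t9.png",T)
g=cv2.cvtColor(f,cv2.COLOR_BGR2GRAY).astype(int);hsv=cv2.cvtColor(f,cv2.COLOR_BGR2HSV)
def kp(th,rr,n,z):
    u=np.array([np.cos(th),np.sin(th)]);v=np.array([-u[1],u[0]]);q=u*rr+v*n
    return [*st(.039+q[1],.034-q[0],C),z]
for th in(0,.1,.2): print(th,[np.round(proj("wrist",kp(th,*a),m)) for a in [(0,0,.0965),(.02,0,.0965),(.056,-.006,.0965),(.056,.006,.0965),(.042,.004,.114),(.056,.004,.114)]])
for k,(x,y,z) in dict(base1=(.075,.06,.006),base2=(.075,-.06,.006),nose=(.065,0,.078),gf=(-.053,0,.09),ge=(-.103,0,.09),rollm=(-.025,0,.113),rollp=(.025,0,.113)).items(): print(k,np.round(proj("wrist",[*st(x,y,C),z],m)))
c0=proj("wrist",kp(0,.028,0,.0965),m).astype(int); y0,x0=c0[1]-24,c0[0]-50
print("origin",x0,y0)
print("\n".join(" ".join("%3d"%v for v in row) for row in g[y0:y0+48:2,x0:x0+100:3]))
for c in (279,):print(c,[(i,int(g[i,c]),int(g[i+1,c])) for i in range(0,300) if abs(g[i+1,c]-g[i,c])>20])
# other objects unchanged in top view?
a=cv2.imread("pics/top0.png").astype(int);d=np.abs(T.astype(int)-a).max(2)
for n,(x1,y1,x2,y2) in dict(wideA=(146,170,190,200),wideB=(148,202,192,235),tape=(203,95,295,140),glue=(270,137,296,170)).items(): print(n,(d[y1:y2,x1:x2]>40).sum())
E
```

```text
44.85 [ 0.5582 -0.2411  0.2022] [-0.6475  0.4062 -0.0763]
0 [array([219.,  70.]), array([244.,  69.]), array([289.,  75.]), array([289.,  61.]), array([271.,  59.]), array([290.,  59.])]
0.1 [array([219.,  70.]), array([243.,  66.]), array([290.,  68.]), array([288.,  54.]), array([270.,  54.]), array([289.,  52.])]
0.2 [array([219.,  70.]), array([243.,  64.]), array([289.,  62.]), array([286.,  47.]), array([268.,  49.]), array([287.,  45.])]
base1 [211.  51.]
base2 [323.  49.]
nose [262.  42.]
gf [263. 180.]
ge [264. 237.]
rollm [261. 150.]
rollp [260.  83.]
origin 203 44
146 150 151 151 149 150 147 149 150 151 155 154 154 152 145 140 141 107 148 152 129 131 147 147 145 140 135 140 136 133 131 132 139 145
145 149 151 151 149 150 148 148 150 151 154 154 154 151 144 141 142 122 149 149 128 109 149 147 144 140 135 140 136 132 132 132 139 145
146 151 150 150 150 151 148 149 150 151 156 154 155 152 144 140 142 128 148 148 129  81 149 147 144 140 135 141 135 132 132 131 140 146
145 150 150 149 150 150 147 149 150 151 155 155 155 150 144 140 118 130 146 142 132  97 151 148 145 139 136 14
[... 2301 characters left out ...]
  26  27  28  27  28  28  31  29  29
150 151 115  99  23  27  28  28  26  26  27  28  29  28  30  27  58  66  72  73  69  60  30  26  27  28  28  27  27  27  28  26  28  25
151 151 116 113 116  61  25  28  27  27  27  25  27  27  28  27  56  63  65  65  66  61  30  27  28  28  27  27  28  27  28  28  25  26
151 151  96 112 112 111 101  27  65  64  33  35  36  37  39  39  54 134 147 146 136  58  43  44  43  45  43  43  43  44  40  52  71  58
279 [(61, 106, 163), (65, 147, 104), (66, 104, 28), (69, 35, 60), (93, 42, 159), (94, 159, 182), (157, 153, 88), (158, 88, 36), (167, 47, 108), (175, 105, 45), (245, 62, 102), (246, 102, 146), (249, 145, 116), (250, 116, 26)]
wideA 0
wideB 0
tape 1
glue 0
```

The keeper lies parallel to the base edge (plate rows 67-79, level), so it is shut. The roll sits between the cheeks, and the other objects are unchanged.

```bash
python3 -c "
from workcell import manip
print(manip.job_done())"
```

```text
the job is handed in; nothing more can be done
None
```

I handed the job in at about 45 s: the narrow roll is on the spindle in both slots between the cheeks, the keeper is shut against its stop, and the wide rolls, tape gun and glue look unmoved in the top view; on the way, the roll slid along the spindle and briefly rested on the stand's cheek, so I lifted it, re-centred it against the cheek and then seated it.

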